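# Index a tablet tray under the inspection pointer

## Robot

A 7-joint arm with a two-finger parallel gripper is mounted at the origin on the work surface. World frame = base frame: x ahead of the robot, y to its left, z up, the work surface at z = 0. Lengths are in mm, angles in rad, forces in N, time in s.
With the tool pointing down it reaches from about 400 to 900 mm from the base axis. Payload 5.5 kg.
Tool frame: the origin (TCP) lies on the centre line of the jaws, within the pads' length; the fingertips stand arm.tip_reach ahead of it and the grasp point (between the pads) lies 11 mm behind it (arm.tip_reach is the distance from the TCP to the fingertips, in mm); z points along the fingers, x is the direction in which the jaws open and shut, and the axes are right-handed (so a half turn about z gives the same grasp; the last joint's range is limited). The gripper opens to 92 mm and grips with 3 to 60 N. Pads are 19 mm wide; open, the fingers measure 130 mm over their backs; the gripper's body (75 mm by 190 mm) begins 47 mm behind the grasp point.
Start: joints at [1.605, 0.501, -0.427, 1.55, 0.221, 1.138, -0.21], TCP at [147.461, -633.053, 199.629] pointing down, gripper open.
Joint ranges: [-2.88, 2.88], [-0.31, 2.03], [-1.54, 1.56], [0.2, 2.42], [-1.41, 4.55], [0.19, 2.02], [-2.57, 2.57]. Speed limits (rad/s): [2.57, 2.57, 3.14, 3.14, 3.14, 3.14, 3.14].

## Interface

Orientations are given as a rotation vector (axis times angle).
In Python, from workcell import arm gives the robot as it stands. The module is installed in compiled form; this text tells all that it offers.
- The arm moves only by the tool move_arm, never from a script. Its argument "plan" is a list that holds one entry, the list of rows, each a list of 5 numbers: the shift along the tool's x, y, z as a fraction of full scale, then the turn about the tool's z as a fraction of full scale, then the finger opening in mm, from 0 to 91.8. In form: [[[dx, dy, dz, yaw, gripper], ...]]. A call has exactly 5 rows; each row is the pose to reach, as a shift and turn from the pose measured when the call began, along the tool's axes at that moment; what a row does not reach only later rows make up. Full scale, the value 1, is 0.4 m for a shift and pi/2 rad for a turn. A row lasts 1/12 s, in which the tool goes at most 41.7 mm and 7.16 degrees, less where a joint would pass 70% of its speed; a pose out of reach is approached as far as the arm can. A call with a number of a shift or a turn outside -1 to 1 is refused whole. A call with a gripper value outside its range is refused whole. The fingers move at their own pace and stop on an object; the grip force is fixed at half the most. Time passes only in rows, so rows that repeat a pose let the fingers close, or fill a call up. It gives the time, the measured TCP pose, the force and the opening at its end, in the units of the state.
- arm.sense(): the state, without advancing time (a new reading comes with each control period).
- arm.grab_frame(name): name is "side" or "top"; returns a dict with "img" (400x640x3 uint8, red, green, blue), "fov_y" (degrees; the focal length in pixels is half the picture's height over the tangent of half this angle, whatever the lens; pixels are square), "cx", "cy" (the principal point, pixels), "T" (4x4, takes a point from camera to world coordinates). Camera axes: x right, y up, looking along -z (the intrinsics and any distortion apply to the point x, -y, -z); pixel columns grow to the right and rows downward; lengths in mm; the calibration is good to about 2 mm. A picture is of the moment at which its call begins. There is no depth.
- arm.job_done(): hands the job in, once; it reports no verdict.
Trained networks look in a picture, given as the dict that the camera call returned (one of the last four; its "shot" number tells which), for a name from the list of things; names that differ only in an ending like _2 or _b are one class to them, and where a whole thing is asked for, a point or a joint stands for the part that bears it (a point fixed in the world has none). Each returns a list of dicts, best first, with "p" (0 to 1); they miss things now and then, are a little off and sometimes report something else, mostly with a low value. They report only what shows in the picture. A call takes as long as a camera call.
- arm.look_for(picture, name): "xyz" ([x, y, z] in mm, in world coordinates, good to about 4 mm: the middle of the surface that is visible of it).
The state is a dict: "time": time; "joint_positions": joint angles; "joint_vel": joint speeds; "joint_efforts": joint torques, N m; "ee_pos": TCP position; "eef_rot": TCP orientation; "wrist_force": force on the tool from outside, world axes, zero at the start; "wrist_torque": the same for the moment, N m; "gripper_width": finger opening in mm.
Only numpy, scipy, OpenCV 4.12 (cv2) and the standard library are available. Lean on these libraries where they do the work, as an engineer would, in place of code of your own. Each camera call takes 0.05 s, during which the arm holds its last target. There are 200 camera calls.

## Task

Take the amber tablet tray off its white carton, lay it in the nest of the x-y slide fixture and press it down past the sprung end jaws until it lies flat on the nest floor. Then slide the carrier, whose handle is the red knob, so that the fixed pointer stands over the red dot, then the blue dot, then the green dot, pausing at rest for 0.4 s at each, and leave it at green. Leave the other goods on the bench alone and do not knock the pointer.

Things in the scene. Friction and masses are not known exactly. Their poses are not given: they have to be found in the camera images.
- tray: Loose rigid amber tablet tray, 56 mm (its x) by 100 mm (its y), 7 mm thick, 50 g. Origin at the centre of its underside, z up. Three of its 2 x 4 cells hold a coloured dot. Starts flat on one of two white cartons (160 x 130 mm, 50 mm high); best gripped across its 56 mm width at mid-length. Either way round is right in the nest.
- mark_red (a point): Centre of the red dot (13 mm diameter) on the tray's top, at tray x +13.5, y -36, z 8 mm.
- mark_blue (a point): Centre of the blue dot (13 mm diameter), at tray x -13.5, y +12, z 8 mm.
- mark_green (a point): Centre of the green dot (13 mm diameter), at tray x +13.5, y +36, z 8 mm.
- rig: Fixed grey base of the x-y fixture, 200 mm (x) by 430 mm (y); origin at the centre of its underside on the bench. All its slides run along its own x and y; it may stand turned by up to 0.2 rad.
- nest (a point): Centre of the nest floor, the top of the aluminium carrier plate (96 mm x by 200 mm y), 52 mm above the bench; axes parallel to the rig's. The tray lies here, its 100 mm side along nest y. Four blue guide lugs (18 mm high, flared tops, 59 mm apart over x, 14 mm long at y +-38 mm) flank its long sides and leave the middle free for fingers.
- jaw (a point): Middle of the foot of one of the two black sprung end jaws (at nest x 0, y about +50 mm; its twin at -50 mm), 30 mm wide, 18 mm high, tapered above 8 mm. They hold an unpressed tray about 11 mm above the nest floor; a press of 5 to 15 N at the tray's centre pushes it home, its underside on the floor.
- knob_grip (a point): Grip point of the carrier's red upright round knob (22 mm diameter, 46 mm high, standing on the plate), 28 mm above the plate, at nest x 0, y +105 mm. Push or pull it level to slide the carrier.
- pointer_tip (a point): Tip of the fixed steel pointer with red collar, pointing straight down, 74 mm above the bench (22 mm above the nest floor), at rig x 0, y -85 mm. Its thin arm runs at 130 mm height to a column at rig x +85, y -165 mm.
- stage_y (a joint): Long slide (m), 0 to 0.2: the carrier moves along rig -y as it grows; at 0 the nest centre is at rig y +65 mm, at 0.15 it is under the pointer. About 2 N friction; stays where left.
- stage_x (a joint): Cross slide (m), -0.03 to 0.03: the carrier moves along rig +x as it grows; at 0 the nest centre is on the rig's middle line, level with the pointer. About 2 N friction; stays where left.
- pointer: The fixed pointer assembly with column, arm and needle (origin same as the rig's).
- silver_stack: Bystander: a 50 x 90 x 20 mm stack of silver blister cards lying on the other white carton. Origin at the centre of its underside.
- amber_bottle: Bystander: amber jar, 56 mm diameter, 100 mm high, upright. Origin at the centre of its underside.
- red_box: Bystander: white and red medicine box 60 x 110 x 50 mm. Origin at the centre of its underside.
- red_box2: Bystander: second white and red medicine box 60 x 110 x 50 mm. Origin at the centre of its underside.
- tape_roll: Bystander: clear tape roll lying flat, 90 mm diameter, 45 mm high. Origin at the centre of its underside.
- marker_pen: Bystander: black marker pen with red cap, 130 mm long, lying down. Origin at the centre of its underside.
- white_jar: Bystander: white jar with blue cap, 60 mm diameter, 70 mm high, upright. Origin at the centre of its underside.

How it is judged (in metres and radians):
On the way, in this order (a step that is already met when the one before it is completed fails the run):
1. the tray is pressed home in the nest: its underside within 1.8 mm of the nest floor, centred within 4 mm, level within 2 degrees, for 0.3 s (z of tray in the frame of nest between -0.003 and 0.0018 m and x of tray in the frame of nest between -0.004 and 0.004 m and y of tray in the frame of nest between -0.004 and 0.004 m and angle between tray's own z axis and vertical below 0.035 rad), for 0.3 s.
2. with the tray still home, the red dot's centre is within 4 mm (seen from above) of the pointer tip, the slides at rest for 0.4 s (all of step 1 and horizontal distance between mark_red and pointer_tip below 0.004 m and velocity of joint stage_x between -0.01 and 0.01 m/s and velocity of joint stage_y between -0.01 and 0.01 m/s), for 0.4 s.
3. then the blue dot's centre within 4 mm of the pointer tip, the slides at rest for 0.4 s (all of step 1 and horizontal distance between mark_blue and pointer_tip below 0.004 m and velocity of joint stage_x between -0.01 and 0.01 m/s and velocity of joint stage_y between -0.01 and 0.01 m/s), for 0.4 s.
4. then the green dot's centre within 4 mm of the pointer tip, the slides at rest for 0.4 s (all of step 1 and horizontal distance between mark_green and pointer_tip below 0.004 m and velocity of joint stage_x between -0.01 and 0.01 m/s and velocity of joint stage_y between -0.01 and 0.01 m/s), for 0.4 s.
At the end, for the whole second after the job is handed in: The tray lies home in the nest (underside within 1.8 mm of the floor, centred within 4 mm, level within 2 degrees), the green dot's centre is within 4 mm of the pointer tip seen from above, and both slides are at rest (all of step 4); the robot touches nothing.
It fails at once if a bystander (silver stack, jars, medicine boxes, tape roll, marker pen) is moved more than 30 mm (distance of any of silver_stack, amber_bottle, red_box, red_box2, tape_roll, marker_pen, white_jar from where it was at the start of the episode above 0.03 m).
It fails at once if the pointer, its arm or its column is struck with more than 8 N (contact force between pointer and anything else above 8 N).
It also fails if it takes over 59 s, if anything falls off the work surface, if the arm or the gripper's body presses on something with over 40 N, if the wrist force passes 120 N, or if a joint passes its speed limit or range.

## Working session

There is one attempt and no reset: what is moved stays moved. The work goes in short steps, Python scripts to look and compute and a tool call to move; the robot and the scene stay as the last step left them, time stands still between calls to the robot, and variables do not carry over. Pictures are saved under pics/ and viewed, about 8 in all and at most 12, crops included, and the job is handed in when it is done.

Besides the shell and the picture viewer there is one more tool, called after "Call:" by a JSON object that holds its "api" and its "payload". move_arm: Moves the arm, as the interface text tells. Shift numbers are shares of 0.4 m and turn numbers shares of pi/2 rad, none past 1 either way. Its arguments: {"type":"object","properties":{"plan":{"type":"array"}},"required":["plan"]}

```bash
mkdir -p pics; cat > h.py <<'E'
import numpy as np, cv2
from workcell import arm
def pix(f,p):
    T=np.array(f["T"]);q=np.linalg.inv(T)@np.append(p,1.);F=200/np.tan(np.radians(f["fov_y"]/2))
    return f["cx"]+F*q[0]/-q[2], f["cy"]-F*q[1]/-q[2]
def ray(f,u,v,z):
    T=np.array(f["T"]);F=200/np.tan(np.radians(f["fov_y"]/2))
    d=T[:3,:3]@np.array([(u-f["cx"])/F,-(v-f["cy"])/F,-1.]);o=T[:3,3]
    return o+d*(z-o[2])/d[2]
def save(f,n,crop=None,s=1):
    i=f["img"][:,:,::-1]
    if crop: x0,y0,x1,y1=crop;i=i[y0:y1,x0:x1]
    cv2.imwrite("pics/"+n,cv2.resize(i,None,fx=s,fy=s,interpolation=cv2.INTER_CUBIC))
E
python3 - <<'E'
from h import *
np.set_printoptions(precision=1,suppress=True)
for c in("top","side"):
    f=arm.grab_frame(c);save(f,c+"0.png")
    print(c,[k for k in f if k!="img"],f["fov_y"],f["cx"],f["cy"],np.array(f["T"])[:3].tolist())
    for n in("tray","mark_red","mark_blue","mark_green","rig","nest","jaw","knob_grip","pointer_tip","silver_stack"):
        for r in arm.look_for(f,n)[:2]: print(n,np.array(r["xyz"]),round(r["p"],2),np.array(pix(f,r["xyz"])))
s=arm.sense();print(s,arm.tip_reach)
E
```

```text
top ['fov_y', 'cx', 'cy', 'T', 'shot'] 56.69453956603651 318.9390864041735 200.0341288760593 [[0.003999888416752144, 0.9960661949458344, -0.08852195308950475, 452.4978577190341], [-0.9999828840296004, 0.003606158124925842, -0.004607306308526695, 14.695106198296179], [-0.004269957903316073, 0.08853886666151184, 0.9960635705364387, 1192.1095480829688]]
tray [575.   93.   48.8] 0.62 [295.4 193.2]
tray [481.5 377.4  55.1] 0.57 [202.3 223. ]
mark_red [483.  375.8  54.6] 0.59 [202.9 222.5]
mark_red [ 758.5 -144.5   50.5] 0.38 [371.6 135.3]
mark_blue [478.2 382.   55.6] 0.95 [200.7 224.1]
mark_blue [ 583.6 -136.5  130.6] 0.25 [373.2 187.5]
mark_green [480.3 381.1  55. ] 0.72 [201.1 223.4]
rig [545.4   4.1  15.6] 0.88 [324.  203.7]
jaw [481.  378.7  56.3] 0.67 [201.7 223.2]
jaw [ 582.2 -133.9  131.5] 0.16 [372.3 188. ]
knob_grip [575.1  90.5  51.1] 0.57 [296.2 193.1]
pointer_tip [ 583.5 -136.4  131.6] 0.5 [373.2 187.5]
silver_stack [ 434.9 -361.1   68.6] 0.68 [445.4 239.4]
side ['fov_y', 'cx', 'cy', 'T', 'shot'] 51.634648824998756 323.87517931311004 198.16885211502154 [[-0.6854149284862682, 
[... 616 characters left out ...]
.7  69.3] 0.43 [285.7 221.6]
jaw [653.4 312.5  68.1] 0.32 [199.1 246.9]
knob_grip [573.3 101.6  49.7] 0.86 [294.2 224.4]
knob_grip [ 580.  -126.4  130.6] 0.38 [358.2 157.3]
pointer_tip [ 575.8 -127.3  129.6] 0.83 [359.6 158.1]
silver_stack [ 434.5 -357.    72.9] 0.85 [452.7 162.1]
{'time': 1.1, 'joint_positions': array([ 1.6,  0.5, -0.4,  1.6,  0.2,  1.1, -0.2]), 'joint_vel': array([ 0., -0.,  0.,  0., -0.,  0., -0.]), 'joint_efforts': array([  0. , -56.6,  -5.8, -28. ,  -0.1,   0. ,  -0. ]), 'ee_pos': array([ 147.5, -633.1,  199.6]), 'eef_rot': array([-2.5,  2. , -0. ]), 'wrist_force': array([ 0. , -0.5,  0.3]), 'wrist_torque': array([-0., -0.,  0.]), 'gripper_width': 91.65877481793805} 8.0
```

View pics/top0.png

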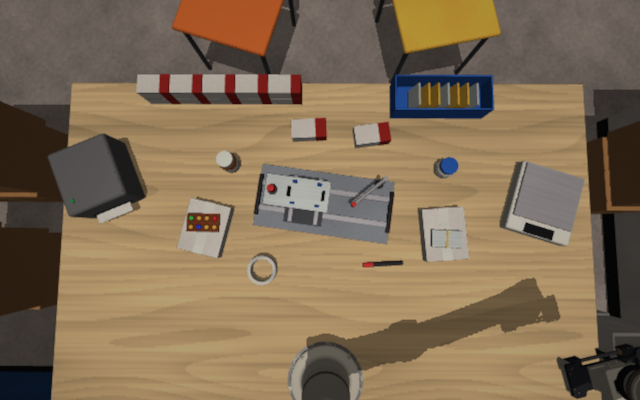

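View pics/side0.png

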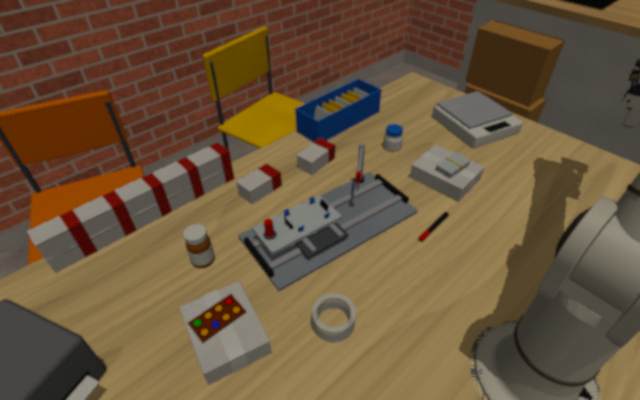

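The top view shows the tray on the left carton (203,222). It also shows the rig, turned slightly, with the knob at (271,188), the plate at (297,193) and the pointer at (352,205). The side view agrees. Next I'll zoom in and segment.

```bash
cat > seg.py <<'E'
from h import *
np.set_printoptions(precision=1,suppress=True)
def blobs(f,box,lo,hi,amin=3,amax=5000):
    x0,y0,x1,y1=box;h=cv2.cvtColor(f["img"][y0:y1,x0:x1],cv2.COLOR_RGB2HSV)
    m=cv2.inRange(h,np.array(lo),np.array(hi))
    n,l,st,c=cv2.connectedComponentsWithStats(m)
    return [(c[i]+[x0,y0],st[i,4],(l==i).astype(np.uint8)) for i in range(1,n) if amin<=st[i,4]<=amax]
E
python3 - <<'E'
from seg import *
f=arm.grab_frame("top")
a=cv2.resize(f["img"][155:250,245:405,::-1],None,fx=5,fy=5,interpolation=cv2.INTER_CUBIC)
cv2.imwrite("pics/rig1.png",a)
save(f,"tray1.png",(170,190,240,265),8)
B=(245,155,405,250)
for n,lo,hi,z in(("blue",(100,110,50),(130,255,255),68),("red",(0,120,60),(10,255,255),98)):
    for c,s,m in blobs(f,B,lo,hi): print(n,c,s,ray(f,*c,z))
g=blobs(f,(170,190,240,265),(0,0,0),(179,255,130),100)
for n,lo,hi in(("tblue",(105,120,40),(130,255,255)),("tgreen",(45,120,40),(85,255,255)),("tred",(0,200,60),(6,255,255)),("tredb",(174,120,60),(179,255,255)),("tray",(0,120,0),(179,255,255))):
    for c,s,m in blobs(f,(180,205,232,240),lo,hi):
        print(n,c,s,ray(f,*c,58))
        if n=="tray":
            r=cv2.minAreaRect(np.argwhere(m)[:,::-1].astype(np.float32));print(r)
            P=cv2.boxPoints(r)+[180,205];print(np.array([ray(f,*p,57)for p in P]))
E
```

```text
blue [294.7 180.8] 10 [611.2  94.3  68. ]
blue [319.1 184.1] 9 [601.3  19.6  68. ]
blue [291.5 202. ] 4 [546.1 103.4  68. ]
blue [315.8 205.6] 5 [535.4  29.4  68. ]
red [270.5 187.6] 49 [586.3 163.9  98. ]
red [353. 204.] 21 [538.3 -81.1  98. ]
tblue [198.1 226.4] 17 [471.  388.9  58. ]
tgreen [190.8 217.5] 18 [498.2 412.3  58. ]
tred [214.2 217.9] 16 [497.1 340.3  58. ]
tray [202.9 222. ] 542 [484.7 374.8  58. ]
((23.0, 17.0), (16.0, 32.0), 90.0)
[[508.9 424.6  57. ]
 [509.3 326.3  57. ]
 [460.3 325.   57. ]
 [460.  422.9  57. ]]
```

View pics/rig1.png

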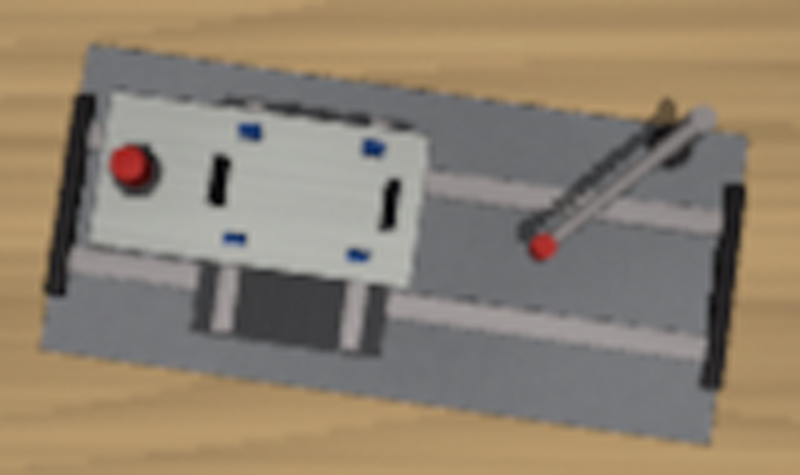

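View pics/tray1.png

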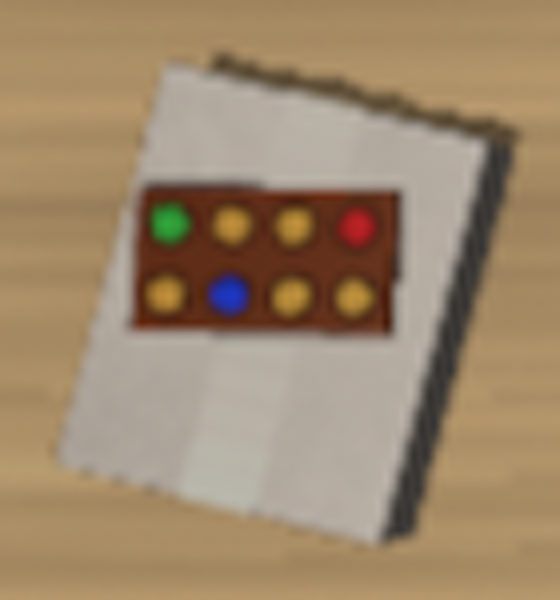

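The dots, lugs and rig edges give these estimates:

| Thing | World position (mm) | Yaw (rad) |
|---|---|---|
| Tray | about (484, 376) | about -0.015 |
| Rig | – | about -0.137 |
| Nest | about (573.5, 61.7) | – |

Next I plan the sweep to the tray.

```bash
cat >> h.py <<'E'
from scipy.spatial.transform import Rotation as Ro
def th0():
    R=Ro.from_rotvec(arm.sense()["eef_rot"]).as_matrix();return np.arctan2(R[1,0],R[0,0]),R
def rel(p0,t0,p,t):  # fractions from (p0,yaw t0) to (p,t), tool straight down
    d=np.array(p)-p0;c,s=np.cos(t0),np.sin(t0)
    return np.round([(c*d[0]+s*d[1])/400,(s*d[0]-c*d[1])/400,-d[2]/400,-(t-t0)/(np.pi/2)],4)
def now(): 
    return np.array(arm.sense()["ee_pos"]),th0()[0]
E
python3 - <<'E'
from h import *
p,t=now();print(np.round(p,1),round(t,4),np.round(th0()[1],3).tolist())
az=np.radians([-60,-43,-26,-9,8,25,37.85]);n=len(az)
for i,a in enumerate(az):
    q=np.array([615*np.cos(a),615*np.sin(a),230]);tt=t+( -0.015-t)*(i+1)/n
    print(np.round(q),rel(p,t,q,tt));p,t=q,tt
# rig & pointer
f=arm.grab_frame("top")
C=np.array([[92,45],[748,135],[710,443],[42,350]])/5+[245,155]
for z in(0,10,20):
    P=np.array([ray(f,*c,z)for c in C]);print(z,np.round(P[:,:2].mean(0),1),np.round(np.linalg.norm(np.diff(P,axis=0),axis=1),1))
E
```

```text
[ 147.5 -633.1  199.7] -1.342 [[0.227, -0.974, 0.0], [-0.974, -0.227, -0.0], [0.0, -0.0, -1.0]]
[ 308. -533.  230.] [-0.1539 -0.4466 -0.0758 -0.1207]
[ 450. -419.  230.] [-0.114  -0.44   -0.     -0.2069]
[ 553. -270.  230.] [-0.1015 -0.443  -0.     -0.2217]
[607. -96. 230.] [-0.0786 -0.4477 -0.     -0.1689]
[609.  86. 230.] [-0.0926 -0.445  -0.     -0.0905]
[557. 260. 230.] [-0.16   -0.4254 -0.     -0.031 ]
[486. 377. 230.] [-0.1861 -0.2894 -0.     -0.0052]
0 [547.6   2.4] [430.2 200.2 431.9]
10 [546.8   2.5] [426.6 198.5 428.3]
20 [546.    2.6] [423.  196.9 424.6]
```

Call:
{"api": "move_arm", "payload": {"plan": [[[-0.031,-0.09,-0.015,-0.024,91.8],[-0.062,-0.18,-0.03,-0.048,91.8],[-0.093,-0.27,-0.045,-0.072,91.8],[-0.124,-0.36,-0.06,-0.097,91.8],[-0.154,-0.447,-0.076,-0.121,91.8]]]}}

```text
time: 1.62
ee_pos: [309.2, -531.2, 230.5]
eef_rot: [-2.636, 1.708, -0.001]
wrist_force: [0.6, -0.6, 0.1]
gripper_width: 91.7
```

Call:
{"api": "move_arm", "payload": {"plan": [[[-0.023,-0.088,0,-0.041,91.8],[-0.046,-0.176,0,-0.083,91.8],[-0.068,-0.264,0,-0.124,91.8],[-0.091,-0.352,0,-0.166,91.8],[-0.114,-0.44,0,-0.207,91.8]]]}}

```text
time: 2.03
ee_pos: [452.3, -416.5, 230.8]
eef_rot: [2.88, -1.255, 0.001]
wrist_force: [1.2, 0.4, -0.4]
gripper_width: 91.8
```

Tracking is good, so I'll continue the sweep.

Call:
{"api": "move_arm", "payload": {"plan": [[[-0.02,-0.089,0,-0.044,91.8],[-0.041,-0.177,0,-0.089,91.8],[-0.061,-0.266,0,-0.133,91.8],[-0.081,-0.354,0,-0.177,91.8],[-0.101,-0.443,0,-0.222,91.8]]]}}

```text
time: 2.45
ee_pos: [555.3, -265.0, 230.9]
eef_rot: [3.054, -0.731, 0.001]
wrist_force: [-0.0, -0.2, -0.2]
gripper_width: 91.9
```

Call:
{"api": "move_arm", "payload": {"plan": [[[-0.016,-0.09,0,-0.034,91.8],[-0.031,-0.179,0,-0.068,91.8],[-0.047,-0.269,0,-0.101,91.8],[-0.063,-0.358,0,-0.135,91.8],[-0.079,-0.448,0,-0.169,91.8]]]}}

```text
time: 2.87
ee_pos: [608.6, -89.5, 230.9]
eef_rot: [3.124, -0.317, 0.002]
wrist_force: [0.0, -0.5, 0.5]
gripper_width: 91.8
```

Call:
{"api": "move_arm", "payload": {"plan": [[[-0.019,-0.089,0,-0.018,91.8],[-0.037,-0.178,0,-0.036,91.8],[-0.056,-0.267,0,-0.054,91.8],[-0.074,-0.356,0,-0.072,91.8],[-0.093,-0.445,0,-0.09,91.8]]]}}

```text
time: 3.28
ee_pos: [607.8, 93.8, 230.8]
eef_rot: [3.138, -0.094, 0.002]
wrist_force: [0.6, -0.7, -0.2]
gripper_width: 91.8
```

Call:
{"api": "move_arm", "payload": {"plan": [[[-0.032,-0.085,0,-0.006,91.8],[-0.064,-0.17,0,-0.012,91.8],[-0.096,-0.255,0,-0.019,91.8],[-0.128,-0.34,0,-0.025,91.8],[-0.16,-0.425,0,-0.031,91.8]]]}}

```text
time: 3.7
ee_pos: [553.6, 268.8, 230.5]
eef_rot: [3.139, -0.018, 0.003]
wrist_force: [1.0, -0.1, 0.3]
gripper_width: 91.8
```

```bash
python3 - <<'E'
from h import *
p,t=now();print(np.round(p,1),t,rel(p,t,[484.3,376.3,150],-.015))
E
```

```text
[553.6 268.8 230.5] -0.011213617677696247 [-0.1761 -0.2669  0.2012  0.0024]
```

Call:
{"api": "move_arm", "payload": {"plan": [[[-0.04,-0.06,0.04,0.001,91.8],[-0.08,-0.12,0.09,0.002,91.8],[-0.12,-0.18,0.14,0.002,91.8],[-0.15,-0.23,0.18,0.002,91.8],[-0.176,-0.267,0.201,0.002,91.8]]]}}

```text
time: 4.12
ee_pos: [482.0, 377.6, 147.8]
eef_rot: [3.139, -0.019, -0.001]
wrist_force: [-0.3, -0.5, -0.7]
gripper_width: 92.1
```

Call:
{"api": "move_arm", "payload": {"plan": [[[0,0,0.05,0,91.8],[0,0,0.1,0,91.8],[0,0,0.15,0,91.8],[0,0,0.18,0,91.8],[0,0,0.18,0,91.8]]]}}

```text
time: 4.53
ee_pos: [480.7, 375.6, 72.9]
eef_rot: [3.136, -0.019, -0.007]
wrist_force: [-0.4, -0.1, -0.2]
gripper_width: 91.7
```

```bash
python3 - <<'E'
from seg import *
p,t=now();print(np.round(p,1),t,rel(p,t,[484.3,376.3,61.5],-.015))
f=arm.grab_frame("side");save(f,"side2.png",(150,240,310,390),5)
for n,lo,hi in(("blue",(105,120,40),(130,255,255)),("green",(45,120,40),(85,255,255)),("red",(0,200,60),(6,255,255))):
    for c,s,m in blobs(f,(180,280,250,350),lo,hi,6): print(n,c,s,ray(f,*c,58))
E
```

```text
[480.7 375.6  72.9] -0.01227900726381603 [ 0. -0.  0.  0.]
green [197.  322.2] 39 [497.1 412.8  58. ]
```

View pics/side2.png

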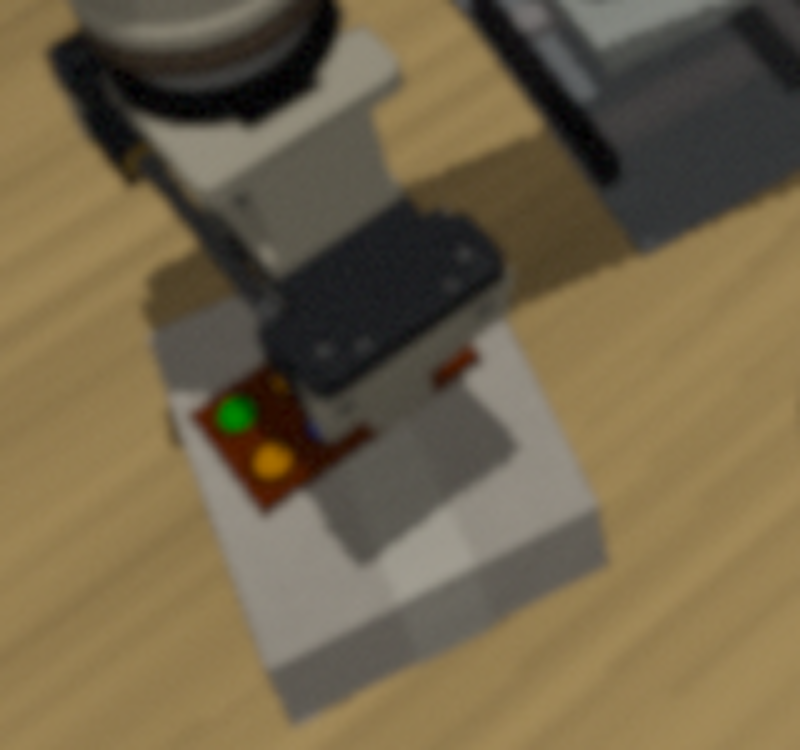

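The side view shows the gripper straddling the tray with the jaws across its width. The green dot at (197,322) matches the top-view estimate. I'll correct by about 3.6 mm, lower and grip.

Call:
{"api": "move_arm", "payload": {"plan": [[[0.009,-0.001,0.01,0.001,91.8],[0.009,-0.001,0.02,0.002,91.8],[0.009,-0.001,0.03,0.002,91.8],[0.009,-0.001,0.032,0.002,91.8],[0.009,-0.001,0.032,0.002,91.8]]]}}

```text
time: 5.0
ee_pos: [484.9, 376.7, 61.9]
eef_rot: [3.137, -0.024, -0.004]
wrist_force: [0.1, 0.1, -1.6]
gripper_width: 91.6
```

Call:
{"api": "move_arm", "payload": {"plan": [[[0,0,0,0,60],[0,0,0,0,50],[0,0,0,0,40],[0,0,0,0,40],[0,0,0,0,40]]]}}

```text
time: 5.42
ee_pos: [485.0, 376.8, 62.0]
eef_rot: [3.137, -0.024, -0.004]
wrist_force: [0.2, -0.8, -0.1]
gripper_width: 63.0
```

Call:
{"api": "move_arm", "payload": {"plan": [[[0,0,0,0,40],[0,0,0,0,40],[0,0,0,0,40],[0,0,0,0,40],[0,0,0,0,40]]]}}

```text
time: 5.83
ee_pos: [485.0, 376.9, 62.0]
eef_rot: [3.137, -0.024, -0.004]
wrist_force: [1.0, 0.4, 0.6]
gripper_width: 40.1
```

The fingers closed to 40 mm, so the grasp missed. I'll look.

```bash
python3 - <<'E'
from seg import *
f=arm.grab_frame("side");save(f,"side3.png",(150,240,310,390),5)
s=arm.sense();print(s["joint_positions"],s["ee_pos"],s["wrist_force"],Ro.from_rotvec(s["eef_rot"]).as_matrix())
E
```

```text
[-0.1  0.7 -0.8  1.7  0.6  1.  -1.2] [485.  376.8  62. ] [ 0.1  0.3 -0.3] [[ 1. -0. -0.]
 [-0. -1. -0.]
 [-0.  0. -1.]]
```

View pics/side3.png

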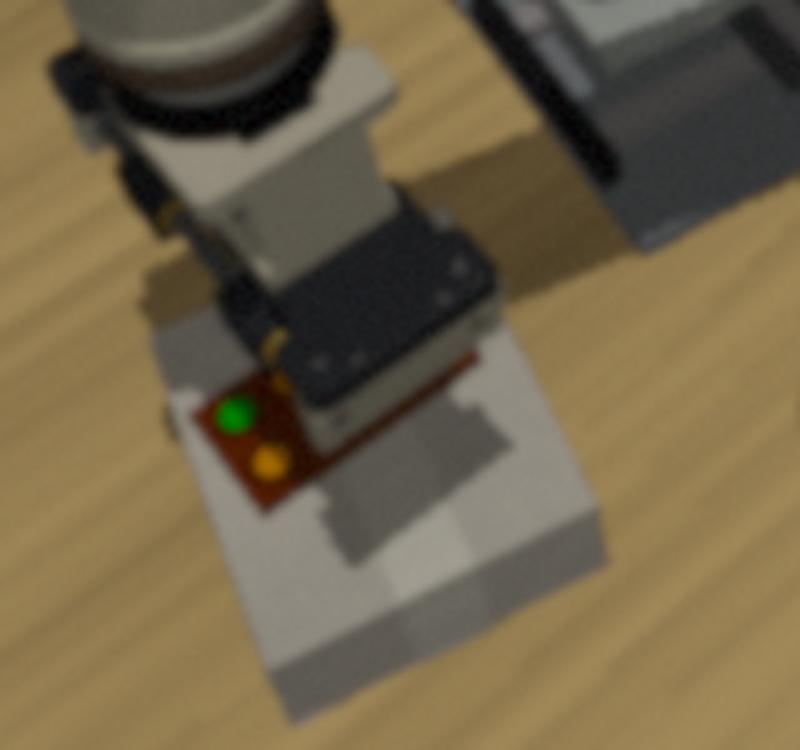

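The tray hasn't moved and the fingers passed just above it. I'll open again and feel downward.

Call:
{"api": "move_arm", "payload": {"plan": [[[0,0,0,0,91.8],[0,0,0,0,91.8],[0,0,0,0,91.8],[0,0,0,0,91.8],[0,0,0,0,91.8]]]}}

```text
time: 6.3
ee_pos: [485.0, 376.8, 62.0]
eef_rot: [3.137, -0.024, -0.004]
wrist_force: [0.6, 0.1, 0.7]
gripper_width: 69.0
```

Call:
{"api": "move_arm", "payload": {"plan": [[[0,0,0,0,91.8],[0,0,0.003,0,91.8],[0,0,0.006,0,91.8],[0,0,0.009,0,91.8],[0,0,0.009,0,91.8]]]}}

```text
time: 6.72
ee_pos: [484.8, 376.6, 58.0]
eef_rot: [3.137, -0.024, -0.005]
wrist_force: [0.1, 0.5, -0.4]
gripper_width: 91.5
```

Call:
{"api": "move_arm", "payload": {"plan": [[[0,0,0.003,0,91.8],[0,0,0.006,0,91.8],[0,0,0.009,0,91.8],[0,0,0.01,0,91.8],[0,0,0.01,0,91.8]]]}}

```text
time: 7.13
ee_pos: [484.7, 376.5, 53.8]
eef_rot: [3.137, -0.024, -0.005]
wrist_force: [0.0, -0.0, -0.2]
gripper_width: 91.9
```

Call:
{"api": "move_arm", "payload": {"plan": [[[0,0,0.002,0,91.8],[0,0,0.004,0,91.8],[0,0,0.005,0,91.8],[0,0,0.005,0,91.8],[0,0,0.005,0,91.8]]]}}

```text
time: 7.55
ee_pos: [484.7, 376.5, 51.8]
eef_rot: [3.137, -0.024, -0.005]
wrist_force: [-0.4, 0.9, 0.6]
gripper_width: 91.3
```

```bash
python3 - <<'E'
from h import *
s=arm.sense();print(s["joint_positions"].tolist(),s["ee_pos"],s["wrist_force"],arm.tip_reach)
f=arm.grab_frame("side");save(f,"side4.png",(170,270,290,360),6)
E
```

```text
[-0.13626926202022424, 0.7302721125377215, -0.7972954396848787, 1.739162864916249, 0.6272593897979006, 0.9524505623457973, -1.2044136162478156] [484.66146101 376.49401863  51.79184347] [-0.39270844  0.87187086  0.55059513] 8.0
```

View pics/side4.png

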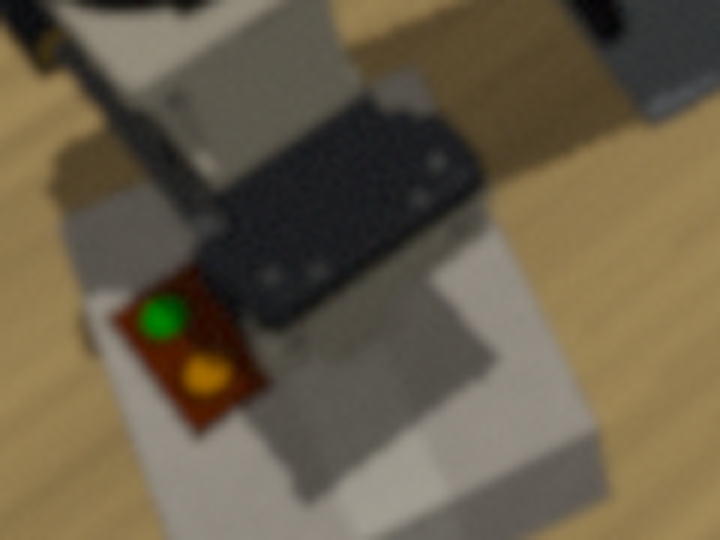

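```bash
python3 - <<'E'
from h import *
f=arm.grab_frame("side")
p=np.array(arm.sense()["ee_pos"])
i=cv2.resize(f["img"][230:380,130:330,::-1],None,fx=4,fy=4,interpolation=cv2.INTER_CUBIC)
def dr(P,col):
    q=np.array([[(np.array(pix(f,a))-[130,230])*4+2] for a in P]).astype(int);cv2.polylines(i,[q],True,col,1)
for s in(-1,1):
    dr([p+[s*46,-9.5,-8],p+[s*46,9.5,-8],p+[s*65,9.5,-8],p+[s*65,-9.5,-8]],(0,0,255))
dr([p+[a*95,b*37.5,58] for a,b in((1,1),(1,-1),(-1,-1),(-1,1))],(255,0,255))
dr([p+[a*37.5,b*95,58] for a,b in((1,1),(1,-1),(-1,-1),(-1,1))],(255,255,0))
dr([np.array([484.3+a*28,376.3+b*50,57]) for a,b in((1,1),(1,-1),(-1,-1),(-1,1))],(0,255,0))
cv2.imwrite("pics/ov.png",i)
E
```

```text
(no output)
```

View pics/ov.png

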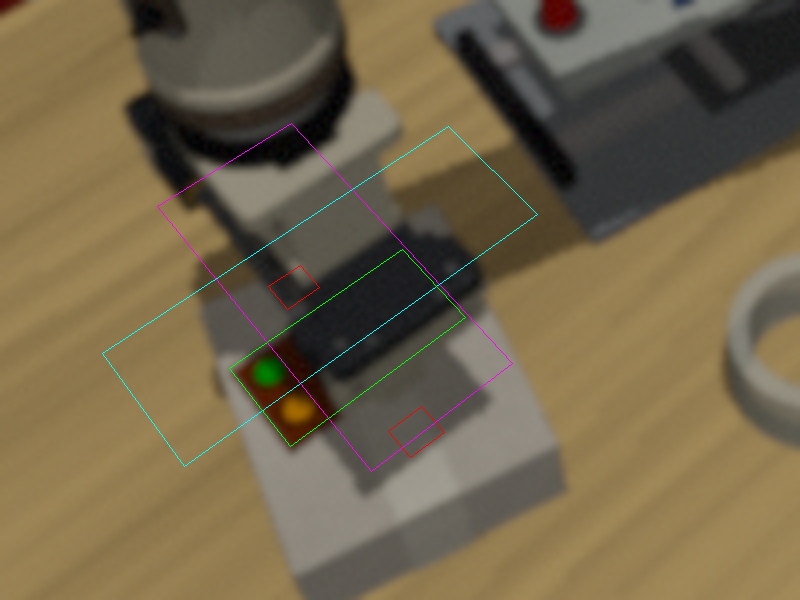

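The picture and the absence of contact both suggest the fingertips sit higher than the TCP reading implies. I'll keep feeling down gently.

Call:
{"api": "move_arm", "payload": {"plan": [[[0,0,0.002,0,91.8],[0,0,0.004,0,91.8],[0,0,0.006,0,91.8],[0,0,0.0075,0,91.8],[0,0,0.0075,0,91.8]]]}}

```text
time: 8.07
ee_pos: [484.6, 376.4, 48.6]
eef_rot: [3.137, -0.024, -0.005]
wrist_force: [-0.1, 0.0, 0.7]
gripper_width: 92.0
```

```bash
python3 - <<'E'
from h import *
f=arm.grab_frame("side");g=arm.grab_frame("top");s=arm.sense()
p=np.array(s["ee_pos"]);print(p,s["wrist_force"],s["gripper_width"])
def ov(f,x0,y0,x1,y1,k):
    i=cv2.resize(f["img"][y0:y1,x0:x1,::-1],None,fx=k,fy=k,interpolation=cv2.INTER_CUBIC)
    def dr(P,col):
        q=np.array([[(np.array(pix(f,a))-[x0,y0])*k+k/2] for a in P]).astype(int);cv2.polylines(i,[q],True,col,1)
    dr([p+[a*95,b*37.5,58] for a,b in((1,1),(1,-1),(-1,-1),(-1,1))],(255,0,255))
    dr([np.array([484.3+a*28,376.3+b*50,57]) for a,b in((1,1),(1,-1),(-1,-1),(-1,1))],(0,255,0))
    return i
a=ov(f,150,240,280,370,3);b=ov(g,160,170,290,300,3)
cv2.imwrite("pics/ov2.png",np.hstack([a,b]))
E
```

```text
[484.62976968 376.53735956  48.79805406] [1.02417763 0.92698185 0.41011365] 92.23380966827311
```

View pics/ov2.png

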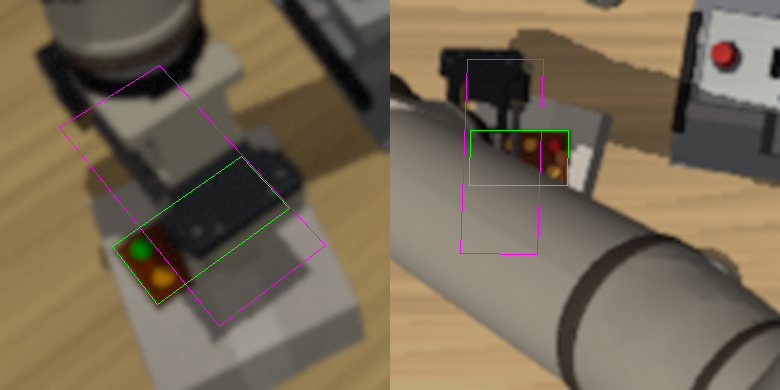

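Call:
{"api": "move_arm", "payload": {"plan": [[[0,0,0.002,0,91.8],[0,0,0.004,0,91.8],[0,0,0.006,0,91.8],[0,0,0.0075,0,91.8],[0,0,0.0075,0,91.8]]]}}

```text
time: 8.58
ee_pos: [484.6, 376.4, 45.6]
eef_rot: [3.137, -0.024, -0.005]
wrist_force: [0.8, 1.5, 0.1]
gripper_width: 92.0
```

```bash
python3 - <<'E'
from h import *
# light / fingers: numeric check of visible body: network views + dark plate corner rays
f=arm.grab_frame("side");s=arm.sense();p=np.array(s["ee_pos"]);print(p,s["wrist_force"],s["joint_efforts"])
# side-picture rays of black plate corners (150+x/3,240+y/3), at several heights
for u,v in((162,232),(193,257),(302,188),(265,150)):
    print(u,v,[ (np.round((ray(f,150+u/3,240+v/3,z)-p)[:2])).tolist() for z in (100,140,180,220)])
g=arm.grab_frame("top")
for u,v in((445,50),(528,50),(528,105)):
    print(u,v,[ (np.round((ray(g,160+(u-390)/3,170+v/3,z)-p)[:2])).tolist() for z in (100,140,180,220)])
E
```

```text
[484.58406552 376.433855    45.67456623] [ 0.09055098 -0.28488909 -0.21890209] [-3.85324558e-03 -5.61739969e+01 -1.43762702e+01 -2.04673952e+01
 -4.01802978e-02 -3.77634144e-02 -3.40808816e-03]
162 232 [[-16.0, 28.0], [-42.0, 35.0], [-69.0, 42.0], [-96.0, 49.0]]
193 257 [[-44.0, 23.0], [-69.0, 31.0], [-94.0, 38.0], [-119.0, 45.0]]
302 188 [[-50.0, -53.0], [-74.0, -41.0], [-99.0, -30.0], [-124.0, -18.0]]
265 150 [[-10.0, -52.0], [-37.0, -41.0], [-64.0, -29.0], [-91.0, -17.0]]
445 50 [[103.0, 61.0], [98.0, 46.0], [93.0, 30.0], [88.0, 15.0]]
528 50 [[104.0, -21.0], [99.0, -33.0], [94.0, -46.0], [89.0, -58.0]]
528 105 [[49.0, -23.0], [46.0, -35.0], [43.0, -48.0], [40.0, -60.0]]
```

Call:
{"api": "move_arm", "payload": {"plan": [[[0,0,0.002,0,91.8],[0,0,0.004,0,91.8],[0,0,0.006,0,91.8],[0,0,0.0075,0,91.8],[0,0,0.0075,0,91.8]]]}}

```text
time: 9.1
ee_pos: [484.5, 376.4, 42.6]
eef_rot: [3.137, -0.024, -0.005]
wrist_force: [0.8, 0.2, -0.1]
gripper_width: 91.8
```

```bash
python3 - <<'E'
from h import *
s=arm.sense();print(np.round(s["ee_pos"],1),s["wrist_force"],s["joint_efforts"][:4],s["gripper_width"])
E
```

```text
[484.5 376.4  42.6] [ 0.80570525  0.21880649 -0.14214218] [-3.86798882e-02 -5.63968885e+01 -1.44461426e+01 -2.04119772e+01] 91.76798782935026
```

Call:
{"api": "move_arm", "payload": {"plan": [[[0,0,0.002,0,91.8],[0,0,0.004,0,91.8],[0,0,0.006,0,91.8],[0,0,0.0075,0,91.8],[0,0,0.0075,0,91.8]]]}}

```text
time: 9.52
ee_pos: [484.4, 376.2, 39.4]
eef_rot: [3.136, -0.024, -0.006]
wrist_force: [0.3, 0.9, -0.1]
gripper_width: 91.9
```

```bash
python3 - <<'E'
from h import *
s=arm.sense();print(np.round(s["ee_pos"],1),s["wrist_force"],s["joint_efforts"][:4],s["gripper_width"])
f=arm.grab_frame("side");p=np.array(s["ee_pos"])
i=cv2.resize(f["img"][250:360,160:290,::-1],None,fx=6,fy=5.4,interpolation=cv2.INTER_CUBIC)
i=cv2.convertScaleAbs(i,alpha=1.6,beta=10)
cv2.imwrite("pics/s5.png",i)
E
```

```text
[484.4 376.2  39.4] [ 0.34862453  0.85289792 -0.12990627] [-3.79889191e-02 -5.65122163e+01 -1.44550672e+01 -2.02789378e+01] 91.90897404540081
```

View pics/s5.png

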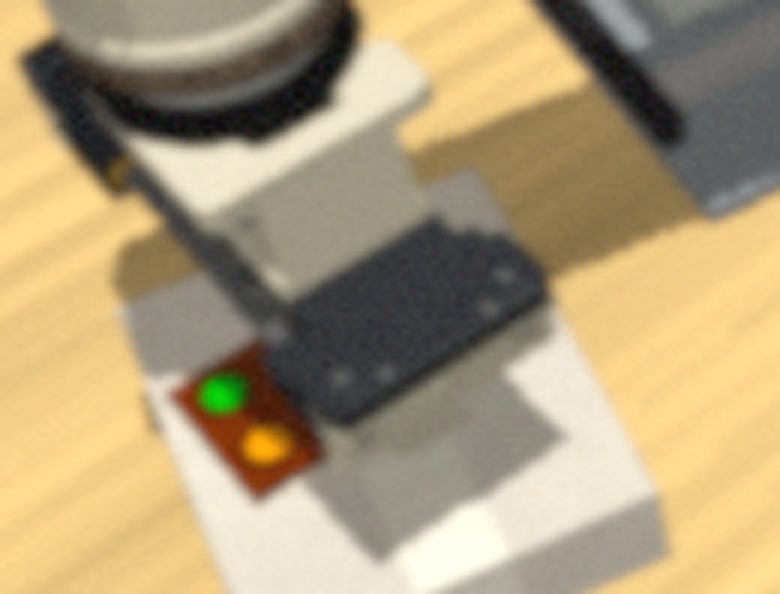

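```bash
python3 - <<'E'
from h import *
f=arm.grab_frame("side");p=np.array(arm.sense()["ee_pos"])
for n,(x,y) in {"bar end":(280,330),"bar top":(130,175),"plateL":(345,425),"plateR":(545,290),"plateTop":(440,215),"beigeR":(550,335),"beigeL":(350,445),"shadL":(380,560),"shadR":(565,435)}.items():
    print(n,[ (np.round((ray(f,160+x/6,250+y/5.4,z)-p)[:2])).tolist() for z in (50,75,100,125,150,175)])
E
```

```text
bar end [[26.0, 8.0], [9.0, 13.0], [-8.0, 18.0], [-25.0, 22.0], [-42.0, 27.0], [-59.0, 32.0]]
bar top [[124.0, 10.0], [103.0, 14.0], [83.0, 19.0], [63.0, 24.0], [42.0, 28.0], [22.0, 33.0]]
plateL [[-22.0, 14.0], [-37.0, 18.0], [-53.0, 23.0], [-68.0, 27.0], [-83.0, 32.0], [-99.0, 36.0]]
plateR [[-21.0, -66.0], [-36.0, -59.0], [-51.0, -52.0], [-67.0, -45.0], [-82.0, -37.0], [-98.0, -30.0]]
plateTop [[32.0, -60.0], [15.0, -53.0], [-2.0, -46.0], [-19.0, -38.0], [-37.0, -31.0], [-54.0, -24.0]]
beigeR [[-38.0, -56.0], [-52.0, -49.0], [-67.0, -42.0], [-82.0, -35.0], [-97.0, -29.0], [-112.0, -22.0]]
beigeL [[-30.0, 17.0], [-45.0, 21.0], [-60.0, 26.0], [-75.0, 30.0], [-90.0, 34.0], [-105.0, 39.0]]
shadL [[-73.0, 34.0], [-86.0, 37.0], [-100.0, 41.0], [-114.0, 45.0], [-127.0, 49.0], [-141.0, 53.0]]
shadR [[-74.0, -36.0], [-88.0, -29.0], [-101.0, -23.0], [-115.0, -17.0], [-128.0, -11.0], [-142.0, -5.0]]
```

Call:
{"api": "move_arm", "payload": {"plan": [[[0,0,0,0,54],[0,0,0,0,54],[0,0,0,0,54],[0,0,0,0,54],[0,0,0,0,54]]]}}

```text
time: 10.03
ee_pos: [484.5, 376.3, 39.5]
eef_rot: [3.136, -0.024, -0.005]
wrist_force: [0.1, -0.5, 0.6]
gripper_width: 63.0
```

Call:
{"api": "move_arm", "payload": {"plan": [[[0,0,0,0,54],[0,0,0,0,54],[0,0,0,0,54],[0,0,0,0,50],[0,0,0,0,50]]]}}

```text
time: 10.45
ee_pos: [484.5, 376.3, 39.5]
eef_rot: [3.136, -0.024, -0.005]
wrist_force: [-0.5, 0.8, -0.6]
gripper_width: 50.7
```

```bash
python3 - <<'E'
from seg import *
s=arm.sense();print(s["ee_pos"],s["wrist_force"],s["gripper_width"])
g=arm.grab_frame("top");f=arm.grab_frame("side")
for F,B,k in((g,(180,200,240,245),58),(f,(180,280,250,350),58)):
  for n,lo,hi in(("blue",(105,120,40),(130,255,255)),("green",(45,120,40),(85,255,255)),("red",(0,200,60),(6,255,255))):
    for c,a,m in blobs(F,B,lo,hi,6): print(n,c,a,ray(F,*c,58))
E
```

```text
[484.5 376.3  39.5] [-0.5  0.8 -0.6] 50.68413461147061
red [213.9 218. ] 20 [496.9 341.2  58. ]
green [197.  322.3] 39 [496.9 412.9  58. ]
```

```bash
python3 - <<'E'
from h import *
for c in("side","top"): np.save(c+"_c.npy",arm.grab_frame(c)["img"])
E
```

Call:
{"api": "move_arm", "payload": {"plan": [[[0,0,0,0,91.8],[0,0,0,0,91.8],[0,0,0,0,91.8],[0,0,0,0,91.8],[0,0,0,0,91.8]]]}}

```text
time: 11.07
ee_pos: [484.5, 376.3, 39.5]
eef_rot: [3.136, -0.024, -0.006]
wrist_force: [0.6, -0.8, 0.1]
gripper_width: 78.8
```

Call:
{"api": "move_arm", "payload": {"plan": [[[0,0,0,0,91.8],[0,0,0,0,91.8],[0,0,0,0,91.8],[0,0,0,0,91.8],[0,0,0,0,91.8]]]}}

```text
time: 11.48
ee_pos: [484.5, 376.3, 39.5]
eef_rot: [3.136, -0.024, -0.006]
wrist_force: [-0.3, -0.4, -0.2]
gripper_width: 92.2
```

```bash
python3 - <<'E'
from h import *
o=[]
for c,(x0,y0,x1,y1) in(("side",(150,240,290,370)),("top",(160,170,290,300))):
    f=arm.grab_frame(c);np.save(c+"_o.npy",f["img"]);a=np.load(c+"_c.npy")
    for i in(a,f["img"]): o.append(cv2.convertScaleAbs(cv2.resize(i[y0:y1,x0:x1,::-1],(400,300) if 0 else (390,int(390*(y1-y0)/(x1-x0))),interpolation=cv2.INTER_CUBIC)[:300],alpha=1.5))
o=[np.vstack([x,np.zeros((300-len(x),390,3),np.uint8)]) for x in o]
cv2.imwrite("pics/diff.png",np.vstack([np.hstack(o[:2]),np.hstack(o[2:])]))
E
```

```text
(no output)
```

View pics/diff.png

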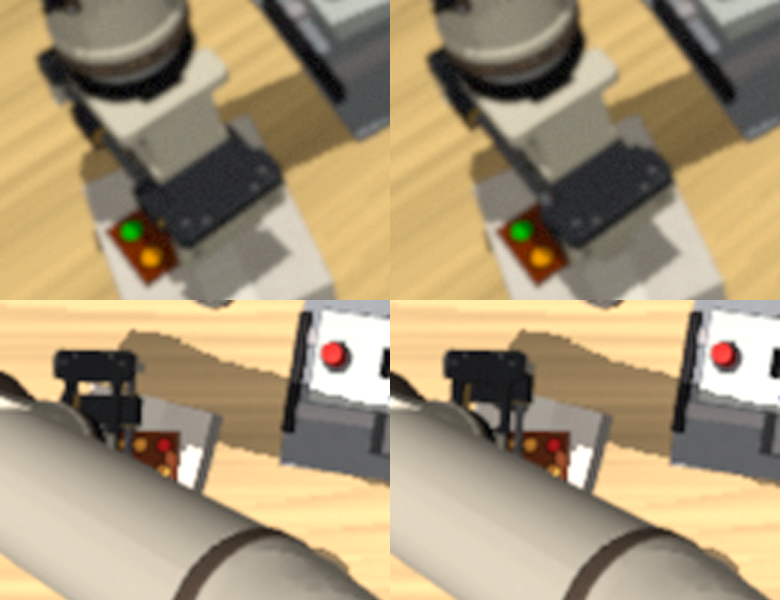

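The top view confirms that the jaws open along x, with their inner edges at ±46 mm, and that xy is right. Only the height is off, with the tips at least 25 mm above where the reading puts them. I'll keep feeling down.

Call:
{"api": "move_arm", "payload": {"plan": [[[0,0,0.002,0,91.8],[0,0,0.004,0,91.8],[0,0,0.006,0,91.8],[0,0,0.0075,0,91.8],[0,0,0.0075,0,91.8]]]}}

```text
time: 12.0
ee_pos: [484.4, 376.2, 36.3]
eef_rot: [3.136, -0.024, -0.006]
wrist_force: [-0.4, 0.5, 0.6]
gripper_width: 91.8
```

Call:
{"api": "move_arm", "payload": {"plan": [[[0,0,0.002,0,91.8],[0,0,0.004,0,91.8],[0,0,0.005,0,91.8],[0,0,0.005,0,91.8],[0,0,0.005,0,91.8]]]}}

```text
time: 12.42
ee_pos: [484.3, 376.2, 34.3]
eef_rot: [3.136, -0.024, -0.006]
wrist_force: [0.6, -0.1, 0.2]
gripper_width: 91.4
```

Call:
{"api": "move_arm", "payload": {"plan": [[[0,0,0.002,0,91.8],[0,0,0.004,0,91.8],[0,0,0.006,0,91.8],[0,0,0.0075,0,91.8],[0,0,0.0075,0,91.8]]]}}

```text
time: 12.83
ee_pos: [484.2, 376.1, 31.1]
eef_rot: [3.136, -0.024, -0.006]
wrist_force: [0.3, 0.5, 0.1]
gripper_width: 91.5
```

Call:
{"api": "move_arm", "payload": {"plan": [[[0,0,0.002,0,91.8],[0,0,0.004,0,91.8],[0,0,0.005,0,91.8],[0,0,0.005,0,91.8],[0,0,0.005,0,91.8]]]}}

```text
time: 13.25
ee_pos: [484.2, 376.1, 29.1]
eef_rot: [3.136, -0.024, -0.006]
wrist_force: [0.2, 0.1, 0.3]
gripper_width: 92.1
```

Call:
{"api": "move_arm", "payload": {"plan": [[[0,0,0.002,0,91.8],[0,0,0.004,0,91.8],[0,0,0.006,0,91.8],[0,0,0.0075,0,91.8],[0,0,0.0075,0,91.8]]]}}

```text
time: 13.67
ee_pos: [484.1, 375.9, 25.9]
eef_rot: [3.136, -0.024, -0.007]
wrist_force: [-0.1, 0.5, -0.3]
gripper_width: 91.9
```

Call:
{"api": "move_arm", "payload": {"plan": [[[0,0,0.002,0,91.8],[0,0,0.004,0,91.8],[0,0,0.006,0,91.8],[0,0,0.006,0,91.8],[0,0,0.006,0,91.8]]]}}

```text
time: 14.08
ee_pos: [484.1, 375.9, 23.5]
eef_rot: [3.136, -0.024, -0.007]
wrist_force: [-0.5, -1.2, 0.8]
gripper_width: 91.8
```

Call:
{"api": "move_arm", "payload": {"plan": [[[0,0,0.002,0,91.8],[0,0,0.004,0,91.8],[0,0,0.006,0,91.8],[0,0,0.0075,0,91.8],[0,0,0.0075,0,91.8]]]}}

```text
time: 14.5
ee_pos: [484.2, 376.0, 23.2]
eef_rot: [3.135, -0.024, -0.004]
wrist_force: [-6.5, -6.0, 21.0]
gripper_width: 92.1
```

Call:
{"api": "move_arm", "payload": {"plan": [[[0,0,0.002,0,91.8],[0,0,0.004,0,91.8],[0,0,0.006,0,91.8],[0,0,0.006,0,91.8],[0,0,0.006,0,91.8]]]}}

```text
time: 14.92
ee_pos: [484.7, 376.5, 23.2]
eef_rot: [3.134, -0.024, -0.001]
wrist_force: [-4.5, -5.0, 19.0]
gripper_width: 92.2
```

```bash
python3 - <<'E'
from h import *
s=arm.sense();print(s["wrist_force"],s["joint_efforts"][:4],s["gripper_width"],s["ee_pos"],s["joint_positions"].tolist())
p=s["ee_pos"]
# vertical travel seen in side picture since the 39.5 mm picture: track the black plate
f=arm.grab_frame("side");a=np.load("side_o.npy")
t=cv2.cvtColor(a[288:332,205:255],cv2.COLOR_RGB2GRAY);im=cv2.cvtColor(f["img"],cv2.COLOR_RGB2GRAY)
r=cv2.matchTemplate(im,t,cv2.TM_CCOEFF_NORMED);print(cv2.minMaxLoc(r))
c=np.array([-97,0,175+0])+[484.5,376.3,0]
print(pix(f,c),pix(f,c-[0,0,39.5-p[2]]))
E
```

```text
[-4.45222072 -4.97250705 19.04620162] [ -0.7140474  -47.67052889 -11.45095021 -18.05103779] 92.1604777201961 [484.67100999 376.5176965   23.15294078] [-0.15757732333754557, 0.765830879230009, -0.7683470614154027, 1.750236552596008, 0.6623810444108719, 0.910199080411217, -1.230844317243871]
(-0.7450008392333984, 0.9292004108428955, (310, 156), (207, 293))
(np.float64(235.80912890832766), np.float64(314.2619515024908)) (np.float64(237.2702566653929), np.float64(319.54761926878155))
```

Contact came at a reading of about 23.3 with 20 N upward. The tips are therefore on the 50 mm carton, and tip height ≈ reading + 26.7. I'll lift slightly and grip.

Call:
{"api": "move_arm", "payload": {"plan": [[[0,0,-0.003,0,91.8],[0,0,-0.004,0,80],[0,0,-0.004,0,54],[0,0,-0.004,0,54],[0,0,-0.004,0,54]]]}}

```text
time: 15.38
ee_pos: [484.4, 376.2, 24.1]
eef_rot: [3.134, -0.024, -0.003]
wrist_force: [0.4, 0.3, 0.1]
gripper_width: 69.6
```

Call:
{"api": "move_arm", "payload": {"plan": [[[0,0,0,0,54],[0,0,0,0,45],[0,0,0,0,45],[0,0,0,0,45],[0,0,0,0,45]]]}}

```text
time: 15.8
ee_pos: [484.3, 376.1, 23.9]
eef_rot: [3.134, -0.024, -0.003]
wrist_force: [0.2, -0.5, -0.4]
gripper_width: 55.4
```

Call:
{"api": "move_arm", "payload": {"plan": [[[0,0,0,0,45],[0,0,0,0,45],[0,0,0,0,45],[0,0,0,0,45],[0,0,0,0,45]]]}}

```text
time: 16.22
ee_pos: [484.3, 376.2, 24.0]
eef_rot: [3.134, -0.024, -0.003]
wrist_force: [0.2, -0.8, -0.1]
gripper_width: 55.4
```

Gripped, with a width of 55.4 mm. Now I'll lift and refine the nest position from both cameras.

Call:
{"api": "move_arm", "payload": {"plan": [[[0,0,-0.04,0,45],[0,0,-0.1,0,45],[0,0,-0.17,0,45],[0,0,-0.24,0,45],[0,0,-0.28,0,45]]]}}

```text
time: 16.63
ee_pos: [485.3, 378.7, 140.4]
eef_rot: [3.137, -0.023, 0.002]
wrist_force: [1.1, 0.3, 0.3]
gripper_width: 55.4
```

```bash
cat > nest.py <<'E'
from seg import *
from scipy.optimize import least_squares
def wc(f,box,z):
    # colour-weighted blob centroids (blue lugs)
    x0,y0,x1,y1=box;i=f["img"][y0:y1,x0:x1].astype(float)
    w=np.clip(i[:,:,2]-np.maximum(i[:,:,0],i[:,:,1])-12,0,None)
    n,l,st,c=cv2.connectedComponentsWithStats((w>0).astype(np.uint8));o=[]
    for k in range(1,n):
        m=(l==k)*w
        if m.sum()>150:
            yy,xx=np.mgrid[y0:y1,x0:x1];o.append((m.sum(),(xx*m).sum()/m.sum(),(yy*m).sum()/m.sum()))
    return [(round(s),round(u,1),round(v,1),ray(f,u,v,z)) for s,u,v in sorted(o)[::-1]]
E
python3 - <<'E'
from nest import *
for c,B in(("top",(255,165,335,215)),("side",(250,190,345,260))):
    f=arm.grab_frame(c);L=wc(f,B,66 if c=="side" else 69)
    for l in L: print(c,*l)
    for b,s,m in blobs(f,B,(0,120,60),(10,255,255)): print("red",b,s,ray(f,*b,90 if c=="side" else 98))
p,t=now();print(p,round(t,4),arm.sense()["gripper_width"])
E
```

```text
top 362 294.6 180.7 [611.3  94.5  69. ]
top 348 319.2 184.1 [601.3  19.2  69. ]
top 252 291.4 202.4 [544.9 103.5  69. ]
top 249 315.9 205.8 [534.7  29.   69. ]
red [270.6 187.6] 49 [586.4 163.6  98. ]
side 706 286.3 212.1 [606.   98.2  66. ]
side 611 311.8 199.6 [596.1  22.9  66. ]
side 369 300.8 227.5 [542.2 106.3  66. ]
side 330 326.8 214.1 [532.3  31.1  66. ]
red [268.6 227.9] 138 [574.2 174.4  90. ]
[486.3 379.3 140.7] -0.0153 55.626902032570925
```

```bash
python3 - <<'E'
from h import *
p,t=now();print(p,t)
m=np.array([535,225,141]);print(rel(p,t,m,-.07));print(rel(m,-.07,[573.2,62,141],-.137))
E
```

```text
[486.28646532 379.34781841 140.74984113] -0.015271657114377104
[ 0.1277  0.384  -0.0006  0.0348]
[ 0.1238  0.3998 -0.      0.0427]
```

Call:
{"api": "move_arm", "payload": {"plan": [[[0.025,0.075,0,0.007,45],[0.051,0.153,0,0.014,45],[0.077,0.23,0,0.021,45],[0.102,0.307,0,0.028,45],[0.128,0.384,0,0.035,45]]]}}

```text
time: 17.15
ee_pos: [534.7, 223.2, 141.0]
eef_rot: [3.136, -0.11, 0.005]
wrist_force: [0.8, -0.8, -0.1]
gripper_width: 55.5
```

Call:
{"api": "move_arm", "payload": {"plan": [[[0.026,0.085,0,0.01,45],[0.053,0.17,0,0.02,45],[0.082,0.265,0,0.03,45],[0.11,0.355,0,0.043,45],[0.124,0.4,0,0.043,45]]]}}

```text
time: 17.57
ee_pos: [573.3, 53.1, 140.7]
eef_rot: [3.126, -0.227, 0.003]
wrist_force: [1.3, -0.2, -0.4]
gripper_width: 55.5
```

```bash
python3 - <<'E'
from h import *
p,t=now();print(p,t,rel(p,t,[573.2,62,65],-.137))
s=arm.sense();print(s["wrist_force"],s["gripper_width"])
E
```

```text
[573.33879595  53.12365733 140.74175022] -0.14498294391299277 [-0.0035 -0.0219  0.1894 -0.0051]
[ 1.31871837 -0.21032307 -0.37992394] 55.461455048774376
```

Call:
{"api": "move_arm", "payload": {"plan": [[[-0.001,-0.007,0.05,-0.002,45],[-0.002,-0.014,0.1,-0.005,45],[-0.003,-0.022,0.15,-0.005,45],[-0.003,-0.022,0.189,-0.005,45],[-0.003,-0.022,0.189,-0.005,45]]]}}

```text
time: 17.98
ee_pos: [570.1, 60.8, 61.5]
eef_rot: [3.126, -0.214, -0.008]
wrist_force: [-0.2, 0.6, -1.2]
gripper_width: 55.4
```

```bash
python3 - <<'E'
from nest import *
p,t=now();print(p,t);np.set_printoptions(precision=4,suppress=True);print(rel(p,t,[573.2,62,45],-.137))
for c,B in(("side",(250,190,345,260)),("top",(255,165,335,215))):
    f=arm.grab_frame(c)
    for l in wc(f,B,66): print(c,*l)
    if c=="side": 
        for n,lo,hi in(("green",(45,120,40),(85,255,255)),("red",(0,200,60),(6,255,255))):
            for b,s,m in blobs(f,(240,170,345,260),lo,hi): print(n,b,s,ray(f,*b,p[2]+26+8))
    if c=="side":save(f,"s6.png",(230,170,360,265),6)
E
```

```text
[570.1  60.8  61.5] -0.13676044336636747
[ 0.0072 -0.0041  0.0411  0.0002]
side 764 305.7 209.3 [580.545  57.108  66.   ]
side 435 300.6 227.6 [542.4804 106.7091  66.    ]
side 418 327.0 213.9 [532.5641  30.3023  66.    ]
side 256 285.6 213.3 [603.759  102.0708  66.    ]
green [291.1579 206.6842] 19 [587.6982  95.6188  95.4522]
red [273.7155 177.5603] 116 [701.7016  58.675   95.4522]
red [268.4848 227.4848] 99 [571.0172 176.4438  95.4522]
```

View pics/s6.png

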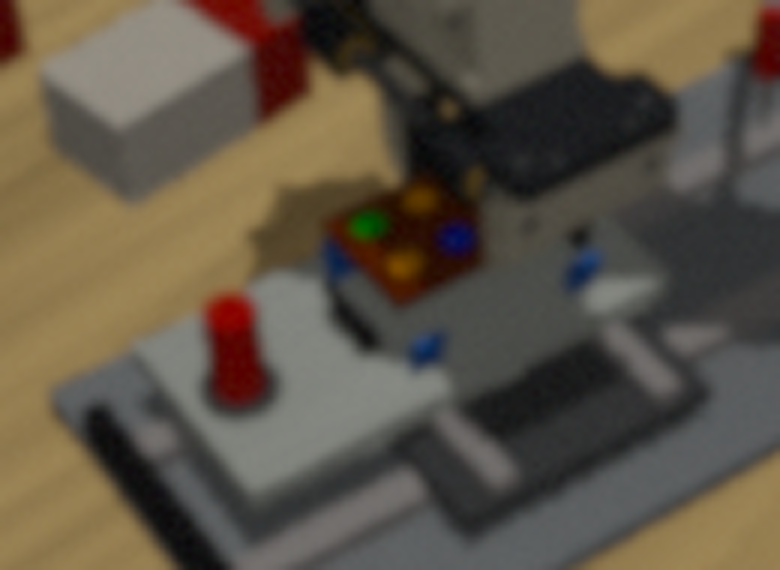

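The side view shows the tray level above the nest, green towards the knob. The green dot triangulates within 1 mm of what the gripper pose predicts. I'll correct by 3 mm and lower to just above the lugs.

Call:
{"api": "move_arm", "payload": {"plan": [[[0.004,-0.001,0.01,0,45],[0.007,-0.003,0.02,0,45],[0.007,-0.003,0.03,0,45],[0.007,-0.003,0.033,0,45],[0.007,-0.003,0.033,0,45]]]}}

```text
time: 18.5
ee_pos: [575.4, 62.1, 51.2]
eef_rot: [3.127, -0.214, -0.001]
wrist_force: [0.3, -0.5, -1.2]
gripper_width: 55.3
```

```bash
python3 - <<'E'
from h import *
np.set_printoptions(precision=4,suppress=True)
p,t=now();print(p,t,rel(p,t,[573.1,61.7,37],-.137),arm.sense()["wrist_force"])
E
```

```text
[575.4219  62.1363  51.1928] -0.13668165236393084 [-0.0056  0.0019  0.0355  0.0002] [ 0.3025 -0.5019 -1.1716]
```

Call:
{"api": "move_arm", "payload": {"plan": [[[-0.004,0.001,0.005,0,45],[-0.0055,0.002,0.01,0,45],[-0.0055,0.002,0.015,0,45],[-0.0055,0.002,0.015,0,45],[-0.0055,0.002,0.015,0,45]]]}}

```text
time: 18.92
ee_pos: [573.0, 61.5, 45.1]
eef_rot: [3.127, -0.214, -0.001]
wrist_force: [-0.3, 1.2, 0.7]
gripper_width: 55.5
```

```bash
python3 - <<'E'
from h import *
np.set_printoptions(precision=4,suppress=True)
p,t=now();print(p,t,rel(p,t,[573.1,61.7,37],-.137),arm.sense()["wrist_force"])
E
```

```text
[572.9955  61.5309  45.0593] -0.13669958979436986 [ 0.0002 -0.0005  0.0201  0.0002] [-0.2882  1.2301  0.6705]
```

Right over the nest. I'll lower in small steps, watching the force.

Call:
{"api": "move_arm", "payload": {"plan": [[[0,0,0.004,0,45],[0,0,0.008,0,45],[0,0,0.011,0,45],[0,0,0.013,0,45],[0,0,0.013,0,45]]]}}

```text
time: 19.33
ee_pos: [572.8, 61.5, 39.6]
eef_rot: [3.127, -0.214, -0.002]
wrist_force: [-0.6, -0.5, 0.2]
gripper_width: 55.6
```

Call:
{"api": "move_arm", "payload": {"plan": [[[0,0,0.004,0,45],[0,0,0.008,0,45],[0,0,0.01,0,45],[0,0,0.01,0,45],[0,0,0.01,0,45]]]}}

```text
time: 19.75
ee_pos: [573.1, 61.5, 35.8]
eef_rot: [3.127, -0.214, -0.001]
wrist_force: [-1.2, 0.3, 1.5]
gripper_width: 55.4
```

Call:
{"api": "move_arm", "payload": {"plan": [[[0,0,0.004,0,45],[0,0,0.008,0,45],[0,0,0.01,0,45],[0,0,0.01,0,45],[0,0,0.01,0,45]]]}}

```text
time: 20.17
ee_pos: [573.1, 61.3, 31.5]
eef_rot: [3.127, -0.214, -0.001]
wrist_force: [2.1, -1.2, -0.8]
gripper_width: 55.6
```

Call:
{"api": "move_arm", "payload": {"plan": [[[0,0,0.004,0,45],[0,0,0.008,0,45],[0,0,0.011,0,45],[0,0,0.011,0,45],[0,0,0.011,0,45]]]}}

```text
time: 20.58
ee_pos: [572.9, 61.2, 26.8]
eef_rot: [3.127, -0.214, -0.002]
wrist_force: [0.4, -0.7, -2.0]
gripper_width: 55.6
```

```bash
python3 - <<'E'
from h import *
np.set_printoptions(precision=4,suppress=True)
p,t=now();print(p,t,arm.sense()["wrist_force"],arm.sense()["gripper_width"])
E
```

```text
[572.9298  61.1912  26.7514] -0.1367622307715826 [ 0.3681 -0.7223 -2.0062] 55.59684359720148
```

Call:
{"api": "move_arm", "payload": {"plan": [[[0,0,0.001,0,45],[0,0,0.002,0,45],[0,0,0.003,0,45],[0,0,0.003,0,45],[0,0,0.003,0,45]]]}}

```text
time: 21.0
ee_pos: [572.9, 61.3, 25.6]
eef_rot: [3.127, -0.214, -0.002]
wrist_force: [-0.7, 0.1, 0.3]
gripper_width: 55.7
```

Call:
{"api": "move_arm", "payload": {"plan": [[[0,0,0,0,62],[0,0,0,0,62],[0,0,0,0,62],[0,0,0,0,62],[0,0,0,0,62]]]}}

```text
time: 21.42
ee_pos: [572.8, 61.3, 25.5]
eef_rot: [3.127, -0.214, -0.002]
wrist_force: [-0.1, 0.5, -1.1]
gripper_width: 61.9
```

```bash
python3 - <<'E'
from seg import *
p,t=now();print(p,t,arm.sense()["wrist_force"],arm.sense()["gripper_width"])
f=arm.grab_frame("side")
for n,lo,hi in(("green",(45,120,40),(85,255,255)),):
    for b,s,m in blobs(f,(270,190,345,260),lo,hi): print(n,b,s,ray(f,*b,60),ray(f,*b,71))
E
```

```text
[572.8  61.3  25.5] -0.1367035002641059 [-0.1  0.5 -1.1] 61.89375783063584
green [291.  216.7] 18 [590.7  96.4  60. ] [581.9 102.9  71. ]
```

The green dot's ray matches the home height (z ≈ 60). To be sure, I'll press the tray's centre with closed fingers.

Call:
{"api": "move_arm", "payload": {"plan": [[[0,0,-0.01,0,62],[0,0,-0.03,0,62],[0,0,-0.05,0,50],[0,0,-0.05,0,0],[0,0,-0.05,0,0]]]}}

```text
time: 21.88
ee_pos: [573.7, 61.5, 46.6]
eef_rot: [3.127, -0.214, 0.001]
wrist_force: [-0.6, -0.4, -0.0]
gripper_width: 46.2
```

Call:
{"api": "move_arm", "payload": {"plan": [[[0,0,0,0,0],[0,0,0,0,0],[0,0,0,0,0],[0,0,0,0,0],[0,0,0,0,0]]]}}

```text
time: 22.3
ee_pos: [573.5, 61.5, 46.3]
eef_rot: [3.127, -0.214, 0.0]
wrist_force: [0.6, 0.6, 0.9]
gripper_width: 13.4
```

Call:
{"api": "move_arm", "payload": {"plan": [[[0,0,0.006,0,0],[0,0,0.012,0,0],[0,0,0.018,0,0],[0,0,0.02,0,0],[0,0,0.02,0,0]]]}}

```text
time: 22.72
ee_pos: [573.2, 61.4, 37.9]
eef_rot: [3.127, -0.214, -0.001]
wrist_force: [-0.7, -0.8, -0.2]
gripper_width: 0.6
```

Call:
{"api": "move_arm", "payload": {"plan": [[[0,0,0.003,0,0],[0,0,0.006,0,0],[0,0,0.008,0,0],[0,0,0.01,0,0],[0,0,0.01,0,0]]]}}

```text
time: 23.13
ee_pos: [573.1, 61.3, 33.7]
eef_rot: [3.127, -0.214, -0.001]
wrist_force: [-0.3, -0.4, 0.4]
gripper_width: 0.3
```

Call:
{"api": "move_arm", "payload": {"plan": [[[0,0,0.002,0,0],[0,0,0.004,0,0],[0,0,0.004,0,0],[0,0,0.004,0,0],[0,0,0.004,0,0]]]}}

```text
time: 23.55
ee_pos: [573.2, 61.3, 32.3]
eef_rot: [3.127, -0.214, -0.001]
wrist_force: [0.2, -0.2, 2.7]
gripper_width: 0.3
```

Call:
{"api": "move_arm", "payload": {"plan": [[[0,0,0.002,0,0],[0,0,0.003,0,0],[0,0,0.004,0,0],[0,0,0.004,0,0],[0,0,0.004,0,0]]]}}

```text
time: 23.97
ee_pos: [574.4, 61.2, 32.1]
eef_rot: [3.126, -0.214, 0.003]
wrist_force: [-1.1, -1.0, 11.2]
gripper_width: 0.5
```

Call:
{"api": "move_arm", "payload": {"plan": [[[0,0,-0.03,0,20],[0,0,-0.08,0,60],[0,0,-0.13,0,80],[0,0,-0.18,0,80],[0,0,-0.2,0,80]]]}}

```text
time: 24.38
ee_pos: [575.8, 62.6, 115.2]
eef_rot: [3.127, -0.214, 0.009]
wrist_force: [0.6, -0.2, -0.1]
gripper_width: 29.2
```

```bash
python3 - <<'E'
from seg import *
np.set_printoptions(precision=4,suppress=True)
p,t=now();print(p,t,arm.sense()["wrist_force"])
for c,B in(("side",(270,185,345,260)),("top",(280,175,335,215))):
    f=arm.grab_frame(c)
    for n,lo,hi in(("green",(45,120,40),(85,255,255)),("blue",(105,120,40),(130,255,255)),("red",(0,180,60),(6,255,255))):
        for b,s,m in blobs(f,B,lo,hi): print(c,n,b,s,ray(f,*b,60))
    if c=="side":
      for b,s,m in blobs(f,(245,205,280,245),(0,120,60),(10,255,255)): print("knob",b,s,ray(f,*b,75))
k=np.array([573,61.6])+105*np.array([.1364,.9907]);print(k,rel(p,t,[k[0],k[1],112],-.137))
E
```

```text
[575.8019  62.6036 115.178 ] -0.13657467335917214 [ 0.6152 -0.1567 -0.0787]
side green [291.1176 216.5882] 17 [590.6599  96.0001  60.    ]
side blue [311.5625 199.75  ] 16 [601.036   19.3792  60.    ]
side blue [286.     211.5263] 19 [612.9281  93.8614  60.    ]
side blue [326.375  213.8125] 16 [538.1951  26.947   60.    ]
side blue [305.1053 219.    ] 19 [560.895   76.6582  60.    ]
side blue [300.3889 227.3889] 18 [547.6956 103.2308  60.    ]
side red [275.5833 185.8333] 12 [706.9513  52.2232  60.    ]
side red [315.1176 204.5882] 17 [581.5764  24.8574  60.    ]
side red [270.6757 228.5405] 37 [593.5169 156.8417  60.    ]
knob [268.2778 227.1319] 144 [588.8718 165.7572  75.    ]
[587.322  165.6235] [-0.0065 -0.2591  0.0079  0.0003]
```

The press reached 11 N, with the tray top at 59 mm, so it lies home. Next I'll locate the pointer from both cameras numerically.

```bash
python3 - <<'E'
from seg import *
from scipy.optimize import least_squares
f=arm.grab_frame("side");g=arm.grab_frame("top");r=[]
for n,F,B in(("side",f,(345,165,375,200)),("top",g,(340,190,365,215))):
    for c,s,m in blobs(F,B,(0,100,50),(12,255,255)): print(n,c,s,cv2.boundingRect(m),B[:2]);r.append((F,c))
    for lo in blobs(F,B,(165,100,50),(179,255,255)): print(n,"hi",lo[:2])
a,b=r[0],r[-1]
h=lambda q:np.r_[np.array(pix(a[0],q))-a[1],np.array(pix(b[0],q))-b[1]]
o=least_squares(h,[536,-82,110]);print("collar",o.x,o.fun)
for q in([536,-82,74],[536,-82,110]): print(pix(f,q))
i=cv2.cvtColor(f["img"],cv2.COLOR_RGB2GRAY);print("rows 180-212, cols 344-366")
for y in range(180,213): print(y,i[y,344:367])
for F in(f,g):
  for n in("pointer_tip","mark_red"):
    for x in arm.look_for(F,n)[:2]: print(n,np.array(x["xyz"]),round(x["p"],2))
E
```

```text
side [358.  176.1] 66 (10, 5, 7, 14) (345, 165)
side hi (array([359.7, 181.3]), np.int32(3))
top [353.1 203.9] 22 (11, 12, 5, 5) (340, 190)
collar [536.5 -79.7 120.3] [-0.1 -0.   0.1  0.1]
(np.float64(357.73902707612496), np.float64(189.69513112814448))
(np.float64(358.45993605504543), np.float64(178.95777637200086))
rows 180-212, cols 344-366
180 [126 125 125 125 124 119 107  91  74  59  47  35  29  24  29  24  29  29
  26  43  69  86  93]
181 [124 125 124 122 120 114 106  93  75  58  48  41  34  30  32  26  27  28
  33  53  75  89  93]
182 [124 121 117 114 110 106 100  89  75  57  52  50  45  37  40  41  43  44
  51  67  83  91  94]
183 [117 112 107 103 100  98  94  85  69  56  56  57  58  53  52  59  64  68
  75  83  91  94  96]
184 [107 103  99  97  96  95  93  79  63  55  57  63  64  63  65  73  81  86
  88  93  95  97  99]
185 [ 97  97  96  97  95  96  89  76  60  55  61  69  70  66  70  80  89  94
  94  97  99 101 105]
186 [ 96  96  94  95  95  94  90  76  60  56  63  72  73  69  73  83  92  96
  98 102 104 107 109]
187 [ 95  92  94  94  93  93  87  74  58  55  66  77  75  71 
[... 1674 characters left out ...]
 88 90 89 87 88 89 88 92]
206 [51 50 52 56 54 49 48 50 51 58 66 76 77 77 79 78 79 79 79 77 78 80 85]
207 [48 50 50 49 49 48 49 50 50 51 57 61 63 62 62 61 62 62 62 62 63 65 70]
208 [49 52 49 51 49 49 49 49 49 51 52 51 51 52 52 53 51 52 53 51 53 54 59]
209 [47 50 52 49 51 49 51 50 48 50 49 50 52 50 50 50 51 53 51 50 50 53 52]
210 [50 50 49 49 50 49 50 50 49 51 49 48 50 49 51 51 49 50 52 51 49 52 54]
211 [49 50 48 48 50 50 50 50 51 51 50 50 49 51 51 48 49 50 50 51 53 56 57]
212 [50 49 51 49 51 49 49 51 50 52 51 49 50 51 48 50 50 51 54 56 57 59 57]
pointer_tip [ 572.7 -125.9  131.6] 0.72
mark_red [ 436.9 -356.3   72.2] 0.7
mark_red [570.9  68.4  59.8] 0.61
pointer_tip [ 581.4 -136.2  133.1] 0.58
```

Results for the pointer and the red dot:
- **Pointer:** about (536.2, -80.5), from the triangulated collar and the needle tip at side-view pixel (357,190). The rig edges agree within 1.5 mm.
- **Move needed for red:** (-30.4, -110.1) in rig axes. This fits the stated geometry.

Now for the knob.

Call:
{"api": "move_arm", "payload": {"plan": [[[-0.002,-0.07,0,0,80],[-0.004,-0.14,0,0,80],[-0.006,-0.2,0,0,80],[-0.0065,-0.25,0,0,80],[-0.0065,-0.259,0,0,80]]]}}

```text
time: 25.2
ee_pos: [583.9, 170.1, 109.8]
eef_rot: [3.13, -0.206, -0.002]
wrist_force: [-0.7, 0.5, -0.1]
gripper_width: 79.9
```

Call:
{"api": "move_arm", "payload": {"plan": [[[0,0,0,0,80],[0,0,0,0,80],[0,0,0,0,80],[0,0,0,0,80],[0,0,0,0,80]]]}}

```text
time: 25.62
ee_pos: [584.2, 168.4, 109.6]
eef_rot: [3.129, -0.209, -0.002]
wrist_force: [0.7, 0.1, 0.2]
gripper_width: 79.8
```

```bash
python3 - <<'E'
from h import *
np.set_printoptions(precision=4,suppress=True)
p,t=now();print(p,t,rel(p,t,[587.4,165.9,44],-.137))
E
```

```text
[584.1717 168.4166 109.6212] -0.13358125169745513 [0.0088 0.0052 0.1641 0.0022]
```

Call:
{"api": "move_arm", "payload": {"plan": [[[0.004,0.002,0.04,0.001,80],[0.009,0.005,0.08,0.002,80],[0.009,0.005,0.12,0.002,80],[0.009,0.005,0.155,0.002,80],[0.009,0.005,0.164,0.002,80]]]}}

```text
time: 26.03
ee_pos: [585.1, 164.0, 40.1]
eef_rot: [3.127, -0.215, -0.01]
wrist_force: [-0.8, 0.3, -0.5]
gripper_width: 80.1
```

Call:
{"api": "move_arm", "payload": {"plan": [[[0,0,0,0,60],[0,0,0,0,40],[0,0,0,0,30],[0,0,0,0,30],[0,0,0,0,30]]]}}

```text
time: 26.45
ee_pos: [585.7, 164.3, 40.9]
eef_rot: [3.127, -0.215, -0.008]
wrist_force: [-0.3, 0.0, -0.0]
gripper_width: 51.0
```

```bash
python3 - <<'E'
from h import *
np.set_printoptions(precision=4,suppress=True)
p,t=now();print(p,t,rel(p,t,[587.4,165.9,44],-.137),arm.sense()["wrist_force"],arm.sense()["gripper_width"])
E
```

```text
[585.6935 164.3102  40.9393] -0.13719947702256025 [ 0.0037 -0.0045 -0.0077 -0.0001] [-0.3122  0.0401 -0.0429] 51.01407275804037
```

Call:
{"api": "move_arm", "payload": {"plan": [[[0.002,-0.002,0,0,40],[0.003,-0.004,0,0,30],[0.003,-0.004,0,0,10],[0.003,-0.004,0,0,10],[0.003,-0.004,0,0,10]]]}}

```text
time: 26.87
ee_pos: [587.5, 165.8, 41.1]
eef_rot: [3.127, -0.215, -0.006]
wrist_force: [1.1, 0.2, 0.7]
gripper_width: 21.4
```

Call:
{"api": "move_arm", "payload": {"plan": [[[0,0,0,0,10],[0,0,0,0,10],[0,0,0,0,10],[0,0,0,0,10],[0,0,0,0,10]]]}}

```text
time: 27.28
ee_pos: [587.6, 165.9, 41.2]
eef_rot: [3.127, -0.215, -0.006]
wrist_force: [1.2, -0.2, 1.7]
gripper_width: 21.3
```

```bash
cat > dots.py <<'E'
from seg import *
def dots(show=True):
    p,t=now();s=arm.sense();print("tcp",np.round(p,1),round(t,4),"F",np.round(s["wrist_force"],1),"w",round(s["gripper_width"],1))
    f=arm.grab_frame("side")
    for n,lo,hi in(("green",(45,120,40),(85,255,255)),("blue",(105,120,40),(130,255,255)),("red",(0,180,60),(6,255,255))):
        for b,a,m in blobs(f,(275,165,400,275),lo,hi,8,45): print(n,np.round(b,1),a,np.round(ray(f,*b,60)[:2],1))
    return f
E
python3 -c "from dots import *;dots()"
```

```text
tcp [587.6 165.9  41.2] -0.1372 F [ 1.2 -0.2  1.7] w 21.3
blue [311.9 199.9] 14 [600.1  19. ]
blue [326.2 214.8] 17 [535.9  29.6]
blue [305.5 219.5] 20 [559.   77.1]
blue [301.  227.1] 18 [547.4 101.6]
red [358.1 177. ] 42 [ 581.1 -132.2]
red [315.3 205. ] 22 [580.2  25.6]
```

The knob is gripped (21.3 mm). I'll slide to red.

Call:
{"api": "move_arm", "payload": {"plan": [[[-0.012,0.04,0,0,10],[-0.026,0.09,0,0,10],[-0.04,0.145,0,0,10],[-0.055,0.2,0,0,10],[-0.065,0.24,0,0,10]]]}}

```text
time: 27.75
ee_pos: [548.1, 73.3, 41.3]
eef_rot: [3.128, -0.215, -0.007]
wrist_force: [2.6, 2.0, -9.6]
gripper_width: 21.3
```

```bash
python3 - <<'E'
from dots import *
np.set_printoptions(precision=4,suppress=True)
dots();p,t=now();print(rel(p,t,[587.6-45.2,165.9-104.9,41.2],-.137))
E
```

```text
tcp [548.1  73.3  41.3] -0.1373 F [ 2.6  2.  -9.6] w 21.3
blue [347.4 190.1] 15 [564.  -73.4]
blue [363.1 205. ] 15 [497.2 -61.6]
red [358.2 177. ] 42 [ 581.2 -132.7]
red [351.1 195.4] 23 [542.9 -65.4]
red [306.  220.4] 19 [555.9  78.1]
[-0.0082  0.0205 -0.0005 -0.0023]
```

Call:
{"api": "move_arm", "payload": {"plan": [[[-0.003,0.008,0.001,0,10],[-0.006,0.016,0.002,0,10],[-0.008,0.0205,0.002,0,10],[-0.008,0.0205,0.002,0,10],[-0.008,0.0205,0.002,0,10]]]}}

```text
time: 28.22
ee_pos: [543.5, 61.5, 41.0]
eef_rot: [3.123, -0.219, -0.007]
wrist_force: [2.5, -0.5, 6.3]
gripper_width: 21.3
```

```bash
python3 - <<'E'
from dots import *
np.set_printoptions(precision=4,suppress=True)
f=dots();p,t=now();print(rel(p,t,[587.6-45.2,165.9-104.9,41.2],-.137))
i=cv2.cvtColor(f["img"],cv2.COLOR_RGB2GRAY)
for y in range(182,206): print(y,i[y,347:368],f["img"][y,347:368,0])
print(pix(f,[536.2,-80.5,74]),pix(f,[536.2,-80.5,60]))
g=arm.grab_frame("top")
for n,lo,hi in(("green",(45,120,40),(85,255,255)),("blue",(105,120,40),(130,255,255)),("red",(0,120,60),(8,255,255))):
    for b,a,m in blobs(g,(290,170,400,240),lo,hi,6,60): print("top",n,np.round(b,1),a,np.round(ray(g,*b,60)[:2],1))
E
```

```text
tcp [543.5  61.5  41. ] -0.14 F [ 2.5 -0.5  6.3] w 21.3
blue [352.6 188.4] 19 [559.1 -87.9]
blue [368.3 203.5] 19 [492.1 -75.1]
blue [344.4 217.1] 8 [499.6   3. ]
red [358.1 176.9] 40 [ 581.5 -132.8]
red [356.8 194.3] 25 [535.6 -79.2]
red [312.  219.2] 23 [549.  65.]
[-0.0024  0.0016 -0.0005 -0.0019]
182 [115 109 106  99  90  74  57  53  50  47  42  42  42  44  45  52  67  84
  91  94  94] [126 116 109 100  89  72  57  56  65  74  81  83  78  65  51  52  66  82
  89  92  93]
183 [100 100  97  93  85  69  59  54  58  58  55  56  61  65  68  74  82  90
  95  95  95] [104 100  96  92  84  67  58  56  64  73  78  78  77  71  68  73  80  88
  93  93  95]
184 [ 88  91  92  91  78  64  55  57  63  63  61  67  79  85  89  88  91  94
  97  99 101] [ 87  89  89  89  76  62  52  56  63  69  69  74  82  86  87  86  89  92
  95  98 102]
185 [ 76  82  88  85  74  58  49  54  62  65  66  76  93  99  99  95  95  99
 101 104 107] [ 74  80  87  83  70  54  43  48  60  65  68  77  92  98  98  94  93  98
 101 105 109]
186 [ 67  72  77  77  69  54  49  49  62  66  70  85 104 113 108 103 101 101
 107 109 
[... 2518 characters left out ...]
3 23 30 36 42 40 31 28 28] [30 28 24 30 37 44 50 59 67 67 63 52 44 44 52 61 68 63 52 40 28]
203 [25 21 24 29 37 37 38 49 54 56 50 41 28 21 23 28 25 26 25 25 28] [25 22 25 33 45 51 60 76 84 86 78 65 50 42 45 48 45 46 37 28 18]
204 [22 28 30 40 44 42 40 51 58 61 54 44 26 22 23 18 21 26 25 29 25] [22 29 31 44 52 55 62 78 89 92 84 70 49 42 42 41 43 42 36 28  8]
205 [31 39 50 55 51 44 35 44 51 53 50 41 28 21 22 20 24 28 28 34 34] [31 42 52 60 59 57 55 70 79 81 77 64 49 42 41 43 43 41 35 29 20]
(np.float64(357.28027838819526), np.float64(189.92562985984384)) (np.float64(357.01273467324444), np.float64(193.9691647018245))
top blue [353.5 198.5] 8 [558.2 -86. ]
top red [352.6 204.3] 33 [540.4 -83.2]
```

The red dot sits at (356.8,194.3), within 0.5 px of the needle foot at (357.0,194.0). I'll hold.

Call:
{"api": "move_arm", "payload": {"plan": [[[0,0,0,0,10],[0,0,0,0,10],[0,0,0,0,10],[0,0,0,0,10],[0,0,0,0,10]]]}}

```text
time: 28.73
ee_pos: [543.5, 61.5, 41.0]
eef_rot: [3.123, -0.219, -0.008]
wrist_force: [1.0, -1.8, 4.7]
gripper_width: 21.5
```

Call:
{"api": "move_arm", "payload": {"plan": [[[0,0,0,0,10],[0,0,0,0,10],[0,0,0,0,10],[0,0,0,0,10],[0,0,0,0,10]]]}}

```text
time: 29.15
ee_pos: [543.5, 61.5, 41.0]
eef_rot: [3.123, -0.219, -0.008]
wrist_force: [0.9, -1.6, 4.8]
gripper_width: 21.4
```

```bash
python3 - <<'E'
from dots import *
np.set_printoptions(precision=4,suppress=True)
f=dots();p,t=now();print(p,rel(p,t,p+[20.2,-51.2,0],-.137))
E
```

```text
tcp [543.5  61.5  41. ] -0.1398 F [ 0.9 -1.6  4.8] w 21.4
blue [352.6 188.6] 18 [558.7 -87.5]
blue [368.3 203.5] 19 [492.1 -75.1]
blue [344.4 217.1] 8 [499.6   3. ]
red [357.9 176.9] 38 [ 581.8 -132.5]
red [356.8 194.3] 25 [535.6 -79.2]
red [311.8 218.7] 22 [550.3  64.2]
[543.4713  61.4883  41.0318] [ 0.0678  0.1197 -0.     -0.0018]
```

Call:
{"api": "move_arm", "payload": {"plan": [[[0.018,0.032,0,0,10],[0.038,0.068,0,0,10],[0.058,0.102,0,0,10],[0.0675,0.12,0,0,10],[0.0675,0.12,0,0,10]]]}}

```text
time: 29.62
ee_pos: [563.6, 8.0, 41.1]
eef_rot: [3.121, -0.223, -0.009]
wrist_force: [1.7, -3.3, 2.7]
gripper_width: 21.4
```

```bash
python3 - <<'E'
from dots import *
np.set_printoptions(precision=4,suppress=True)
f=dots();p,t=now();print(p,rel(p,t,[563.7,10.3,41],-.137))
E
```

```text
tcp [563.6   8.   41.1] -0.1424 F [ 1.7 -3.3  2.7] w 21.4
blue [376.  190.5] 10 [ 511.3 -126.2]
blue [353.7 201.8] 13 [521.6 -52.8]
red [322.7 204. ] 25 [570.1   9.5]
[563.6042   8.7083  41.097 ] [-0.0003 -0.004   0.0002 -0.003 ]
```

Call:
{"api": "move_arm", "payload": {"plan": [[[0,-0.003,0,0,10],[0,-0.004,0,0,10],[0,-0.004,0,0,10],[0,-0.004,0,0,10],[0,-0.004,0,0,10]]]}}

```text
time: 30.08
ee_pos: [563.9, 10.7, 41.1]
eef_rot: [3.122, -0.221, -0.007]
wrist_force: [0.8, -1.8, 0.7]
gripper_width: 21.5
```

```bash
cat > chk.py <<'E'
from dots import *
f=dots()
B=(275,165,400,275)
for n,F in(("side",f),("top",arm.grab_frame("top"))):
  BB=B if n=="side" else (300,170,400,240)
  for c,lo,hi in(("green",(45,90,30),(85,255,255)),("blue",(100,90,30),(135,255,255)),("red",(0,120,40),(9,255,255))):
    for b,a,m in blobs(F,BB,lo,hi,3,90): print(n,c,np.round(b,1),a,np.round(ray(F,*b,60)[:2],1))
# knob as stage gauge
E
python3 chk.py
```

```text
tcp [563.9  10.7  41.1] -0.1411 F [ 0.8 -1.8  0.7] w 21.5
blue [375.5 191. ] 10 [ 510.9 -123.8]
blue [352.8 202.5] 13 [521.3 -49.4]
red [322.  204.6] 23 [569.8  12.3]
side blue [361. 177.] 3 [ 575.8 -138.1]
side blue [375.2 191.1] 18 [ 511.2 -123.1]
side blue [352.9 202.5] 21 [521.3 -49.6]
side red [277.1 178.7] 89 [727.4  31. ]
side red [364.7 194.4] 29 [521.2 -93.6]
side red [322.1 204.1] 59 [570.7  11. ]
top red [369.6 198.8] 50 [ 557.5 -135.3]
```

```bash
cat > cmap.py <<'E'
from seg import *
import sys
def cmap(f,x0,y0,x1,y1):
    h=cv2.cvtColor(f["img"],cv2.COLOR_RGB2HSV)
    for y in range(y0,y1):
        s=""
        for x in range(x0,x1):
            H,S,V=map(int,h[y,x])
            s+= ("#" if V<45 else "." if S<60 else "R" if (H<8 or H>172) and V>110 else "r" if (H<9 or H>172) else "o" if H<22 else "w" if H<35 else "G" if H<90 else "B" if H<135 else "?") if not(V<45) else ("#" if S<120 else "b" if 100<H<135 else "g" if 45<H<90 else "d" if H<10 or H>170 else "#")
        print(y,s)
E
python3 - <<'E'
from cmap import *
f=arm.grab_frame("side");print("side x340");cmap(f,340,160,390,212)
c=np.array([536.2,-80.5]);R=lambda x,y:np.array([.9906*x+.1366*y,-.1366*x+.9906*y])
ctr=c-R(-13.5,12)
g=arm.grab_frame("top")
for n,q in(("red",[*(ctr+R(13.5,-36)),60]),("blue",[*c,60]),("tip",[*c,74]),("collar",[536.5,-80,120]),("lug",[*(ctr+R(-32.5,-38)),62])):print(n,np.round(q,1),np.round(pix(f,q),1),np.round(pix(g,q),1))
print("top x330");cmap(g,330,180,385,220)
E
```

```text
side x340
160 ....ooooooooooooooo....ooooooooooooooooooooooooooo
161 ....ooooooooooooooo....ooooooooooooooooooooooooooo
162 ...ooooooooooooooo.....ooooooooooooooooooooooooooo
163 ...ooooooooooooooo.....ooooooooooooooooooooooooooo
164 ...ooooooooooooooo.....ooooooooooooooooooooooooooo
165 ...ooooooooooooooo.....ooooooooooooooooooooooooooo
166 ...ooooooooooooooo....oooooooooooooooooooooooooooo
167 ...ooooooooooooooo....oooooooooooooooooooooooooooo
168 ...ooooooooooooooo....oooooooooooooooooooooooooooo
169 ...oooooooooooooooo...oooooooooooooooooooooooooooo
170 ...ooooooooooooooorrr.oooooooooooooooooooooooooooo
171 ...ooooooooooooooorrrooooooooooooooooooooooooooooo
172 ...oooooooooooooorrrrroooooooooooooooooooooooooooo
173 ....ooooooooooooorrrr?.oo.......oooooooooooooooooo
174 ....ooooooooooooorrr?............ooooooooooooooooo
175 ....ooooooooooooorrr?B............ooo##ooooooooooo
176 ....ooooooooooooorrr?BB.............####oooooooooo
177 .....oooooooooooorrr?BB............######ooooooooo
178 .....ooooooooooorrrr?BB.......############oooooooo
179 ...###ooooooooorrrrr???rrro...#######...#
[... 3746 characters left out ...]
........................................
209 .......................................................
210 .......................................................
211 .......................................................
212 .......................................................
213 .......................................................
214 .......................................................
215 .......................................................
216 .......................................................
217 .......................................................
218 .......................................................
219 .......................................................
```

The red dot at side (364.5,181.7) and top (368,198.7) matches the prediction for blue under the pointer within 0.5 px. The lug also agrees. I'll hold, then go to green.

Call:
{"api": "move_arm", "payload": {"plan": [[[0,0,0,0,10],[0,0,0,0,10],[0,0,0,0,10],[0,0,0,0,10],[0,0,0,0,10]]]}}

```text
time: 30.7
ee_pos: [563.9, 10.7, 41.1]
eef_rot: [3.122, -0.221, -0.007]
wrist_force: [1.9, -0.8, 1.5]
gripper_width: 21.3
```

Call:
{"api": "move_arm", "payload": {"plan": [[[0,0,0,0,10],[0,0,0,0,10],[0,0,0,0,10],[0,0,0,0,10],[0,0,0,0,10]]]}}

```text
time: 31.12
ee_pos: [563.9, 10.7, 41.1]
eef_rot: [3.122, -0.221, -0.008]
wrist_force: [1.1, -1.5, 1.1]
gripper_width: 21.0
```

Call:
{"api": "move_arm", "payload": {"plan": [[[-0.018,0.016,0,0,10],[-0.038,0.034,0,0,10],[-0.058,0.05,0,0,10],[-0.067,0.058,0,0,10],[-0.067,0.058,0,0,10]]]}}

```text
time: 31.53
ee_pos: [531.8, -9.7, 41.1]
eef_rot: [3.121, -0.222, -0.012]
wrist_force: [-3.0, -1.0, 0.0]
gripper_width: 21.4
```

```bash
python3 - <<'E'
from dots import *
np.set_printoptions(precision=4,suppress=True)
f=dots();p,t=now();print(p,rel(p,t,[533.9,-9.4,41],-.137))
E
```

```text
tcp [531.8  -9.7  41.1] -0.1421 F [-3. -1.  0.] w 21.4
blue [373.8 178.8] 15 [ 546.9 -157.5]
blue [389.5 193.5] 11 [ 479.5 -142.9]
blue [367.2 205.9] 8 [487.9 -66.7]
red [378.  184.2] 28 [ 524.4 -148.8]
red [336.7 206.7] 27 [538.7  -9.2]
[531.9761  -9.6788  41.1232] [ 0.0047 -0.0014  0.0003 -0.0033]
```

Call:
{"api": "move_arm", "payload": {"plan": [[[0.003,0,0,0,10],[0.005,0,0,0,10],[0.005,0,0,0,10],[0.005,0,0,0,10],[0.005,0,0,0,10]]]}}

```text
time: 32.0
ee_pos: [534.0, -10.1, 41.1]
eef_rot: [3.12, -0.222, -0.013]
wrist_force: [-3.1, 0.1, 0.9]
gripper_width: 21.3
```

```bash
cat > g.py <<'E'
from dots import *
f=dots();g=arm.grab_frame("top")
c=np.array([536.2,-80.5]);R=lambda x,y:np.array([.9906*x+.1366*y,-.1366*x+.9906*y]);ctr=c-R(13.5,36)
for n,xy in(("red",(13.5,-36)),("blue",(-13.5,12)),("green",(13.5,36))):
    q=[*(ctr+R(*xy)),60];print(n,np.round(q,1),np.round(pix(f,q),1),np.round(pix(g,q),1))
for c,lo,hi in(("green",(45,90,30),(85,255,255)),("blue",(100,90,30),(135,255,255)),("red",(0,120,40),(9,255,255))):
    for b,a,m in blobs(g,(330,170,410,240),lo,hi,5,90): print("top",c,np.round(b,1),a,np.round(ray(g,*b,60)[:2],1))
E
python3 g.py
```

```text
tcp [534.  -10.1  41.1] -0.1423 F [-3.1  0.1  0.9] w 21.3
blue [373.3 178.5] 14 [ 548.6 -157.5]
blue [389.1 192.8] 8 [ 482.  -144.2]
red [377.5 183.9] 30 [ 526. -149.]
red [336.2 206.2] 33 [540.9  -9.6]
red [ 526.4 -151.8   60. ] [378.1 183.3] [375.1 208.9]
blue [ 506.2 -100.6   60. ] [370.9 196. ] [358.3 215.5]
green [536.2 -80.5  60. ] [357. 194.] [351.7 205.7]
top blue [376.5 202. ] 12 [ 547.7 -156.4]
top red [375.  208.4] 82 [ 528.  -151.6]
```

Green is in place within about 1 mm. I'll hold, release gently, then check once clear.

Call:
{"api": "move_arm", "payload": {"plan": [[[0,0,0,0,10],[0,0,0,0,10],[0,0,0,0,10],[0,0,0,0,10],[0,0,0,0,10]]]}}

```text
time: 32.52
ee_pos: [534.0, -10.1, 41.1]
eef_rot: [3.12, -0.222, -0.013]
wrist_force: [-2.3, 0.3, 1.0]
gripper_width: 21.3
```

Call:
{"api": "move_arm", "payload": {"plan": [[[0,0,0,0,24],[0,0,0,0,30],[0,0,0,0,40],[0,0,0,0,50],[0,0,0,0,60]]]}}

```text
time: 32.93
ee_pos: [534.2, -10.1, 41.1]
eef_rot: [3.12, -0.222, -0.012]
wrist_force: [0.5, 0.5, -0.4]
gripper_width: 45.3
```

Call:
{"api": "move_arm", "payload": {"plan": [[[0,0,0,0,60],[0,0,-0.03,0,60],[0,0,-0.08,0,60],[0,0,-0.14,0,60],[0,0,-0.2,0,60]]]}}

```text
time: 33.35
ee_pos: [534.5, -8.7, 122.5]
eef_rot: [3.12, -0.222, -0.013]
wrist_force: [0.6, 0.3, 0.2]
gripper_width: 60.2
```

Call:
{"api": "move_arm", "payload": {"plan": [[[0,-0.05,-0.05,0,60],[0,-0.13,-0.1,0,60],[0,-0.22,-0.12,0,60],[0,-0.31,-0.12,0,60],[0,-0.39,-0.12,0,60]]]}}

```text
time: 33.77
ee_pos: [557.7, 148.8, 170.6]
eef_rot: [3.122, -0.222, -0.009]
wrist_force: [0.4, 0.2, -0.7]
gripper_width: 59.8
```

Call:
{"api": "move_arm", "payload": {"plan": [[[0,-0.08,0,0,60],[0,-0.16,0,0,60],[0,-0.22,0,0,60],[0,-0.25,0,0,60],[0,-0.25,0,0,60]]]}}

```text
time: 34.18
ee_pos: [571.0, 251.8, 170.2]
eef_rot: [3.125, -0.214, -0.009]
wrist_force: [-0.5, 0.8, -0.3]
gripper_width: 60.0
```

```bash
python3 g.py; python3 - <<'E'
from cmap import *
f=arm.grab_frame("side");print("side x335");cmap(f,335,165,395,212)
i=cv2.cvtColor(f["img"],cv2.COLOR_RGB2GRAY)
print(np.array(f["img"][180:200,350:364,1]))
E
```

```text
tcp [571.  251.8 170.2] -0.1368 F [-0.5  0.8 -0.3] w 60.0
green [356.4 194.4] 13 [536.2 -78.2]
blue [373.2 178.5] 13 [ 548.8 -157.1]
blue [351.5 188.8] 26 [560.  -84.5]
blue [389.5 192. ] 8 [ 483.2 -147.2]
blue [370.  196.5] 16 [506.5 -97.6]
blue [367.3 203.6] 9 [493.5 -73.1]
red [357.9 176.9] 37 [ 581.9 -132.4]
red [377.3 183.9] 27 [ 526.6 -148.6]
red [ 526.4 -151.8   60. ] [378.1 183.3] [375.1 208.9]
blue [ 506.2 -100.6   60. ] [370.9 196. ] [358.3 215.5]
green [536.2 -80.5  60. ] [357. 194.] [351.7 205.7]
top blue [351.7 198.2] 11 [559.2 -80.6]
top blue [376.5 202. ] 12 [ 547.7 -156.4]
top blue [358.2 214.8] 19 [ 508.1 -100. ]
top blue [349.2 219.7] 6 [493.3 -72.5]
top blue [373.7 223.4] 7 [ 482.2 -147.3]
top red [330.8 205.5] 18 [536.4 -16.4]
side x335
165 ooooooooooooooooooooooo.....oooooooooooooooooooooooooooooooo
166 ooooooooooooooooooooooo.....oooooooooooooooooooooooooooooooo
167 ooooooooooooooooooooooo....ooooooooooooooooooooooooooooooooo
168 ooooooooooooooooooooooo....ooooooooooooooooooooooooooooooooo
169 ooooooooooooooooooooooo....ooooooooooooooooooooooooooooooooo
170 oooo
[... 3202 characters left out ...]
4  50  55  69  84  86  80  89  97  97  86  74  64]
 [ 57  52  49  53  68  84  85  77  72  73  67  65  69  77]
 [ 59  46  44  44  59  72  72  57  51  46  47  60  81  94]
 [ 58  43  35  32  40  53  53  44  39  33  37  57  82  96]
 [ 52  33  28  27  31  43  49  52  46  38  35  49  67  80]
 [ 49  26  21  24  37  53  70  81  76  60  35  32  45  49]
 [ 57  29  20  28  48  70  91 103  98  76  46  30  29  28]
 [ 65  34  19  28  49  72  93 102  97  74  45  29  25  25]
 [ 76  39  20  24  39  59  76  80  74  55  35  29  32  29]
 [ 87  51  21  14  26  38  46  47  42  32  32  32  39  43]
 [ 86  47  20  12  14  19  21  29  28  30  35  51  65  70]
 [ 83  48  21  12  14  15  20  25  22  27  43  68  87  94]]
```

The green dot sits at about (356.8,194.5) in the side view, under the needle at column 357. The top-view blue dot agrees within 2 mm, and the robot is clear of everything. Handing in.

```bash
python3 -c "
from h import *
print(arm.job_done(),arm.sense()['time'])"
```

```text
the job is handed in; nothing more can be done
the job is handed in; nothing more can be done
```

I laid the tray in the nest and pressed it home with about 11 N. I then slid the carrier by its knob to red, blue and green, pausing at least 0.8 s at each. It was left at green, and I handed in at about 34 s with the arm clear. The hand-in gave no verdict.

**Last checks**
- **Tray home:** the fingertips touched the tray's top at about 59 mm, and the dots' rays fit a tray lying on the nest floor.
- **Red:** the dot was within 0.5 px of the foot of the pointer needle in the side view.
- **Blue:** the arm hid this dot from both cameras. I judged it from the red dot and a guide lug, which matched their predicted places within about 1 to 2 mm.
- **Green:** after release, the dot was under the needle within about 0.5 px in the side view. The two cameras disagree by 2–3 mm; averaged, they put the dot about 1.5–2 mm from the pointer, inside the 4 mm limit.

**What went wrong or disagreed**
- **Grasp:** the first two grasps closed on air above the tray. The fingertips stood about 35 mm higher than the TCP reading and `arm.tip_reach` imply. I found this by feeling for the carton top (about 20 N) and corrected for it afterwards.
- **Press force:** there was almost no resistance while I pushed the held tray past the end jaws, so I pressed it again from above.
- **Bystanders and pointer:** I felt no sign of striking the pointer, and its collar stayed at the same pixel. I made no separate check of the bystanders.

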